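Knock the liner out of a digestion vessel and put the kit away

TASK

The white liner is stuck in the steel digestion-vessel shell clamped in the bench holder: push the orange-handled ejector rod through the hole in the shell's closed end and drive the liner right out of the mouth onto the two catch rails. Then lay the rod and the liner home in their places in the grey kit tray, each lying flat in the only way round it fits, and let go; set them down rather than dropping them, and leave everything else on the bench where it is.

Things in the scene. Friction and masses are not known exactly. Their poses are not given: they have to be found in the camera images.
- holder: fixed aluminium bench holder, base 214 x 100 x 12 mm; a steel vessel shell lies level on it under two straps (all below 92 mm). Origin on the bench below the shell's mouth; +x is the push direction, from closed end to mouth and rails; z up. Shell: 60 mm outside diameter, x = -90 to 0 mm, bore axis along x, 58 mm above the bench; bore 44 mm wide from x = -80 to 0
- holder_hole (a point): centre of the 18 mm round knock-out hole in the outer face of the shell's closed end (wall 10 mm thick), on the bore axis; axes as the holder's
- holder_mouth (a point): centre of the shell's open mouth, on the bore axis; axes as the holder's
- holder_rails (a point): 45 mm in front of the mouth, 56 mm above the bench: on the liner's axis as it lies on the two level catch rails (8 mm bars 25 mm apart, running from the mouth along +x, tops 38 mm above the bench, narrower than the liner). An end stop, 60 mm high, faces the mouth at x = 101 mm of the holder
- liner: white PTFE liner with lid: cylinder 42 mm in diameter, 58 mm long, with a 14 mm boss, 10 mm long, on its lid end; 0.15 kg. Origin on the axis, mid-length of the cylinder; x towards the boss; may roll about x. Starts inside the shell, base 0 to 4 mm off the closed end's inner face, boss to the mouth; a snug seal grips it, 5 to 12 N to slide. Out once slid 76 to 80 mm
- liner_boss (a point): middle of the outer end of the liner's boss, on the axis, 39 mm from the liner's origin
- rod: ejector rod: orange handle 70 mm long, 22 mm square, then a steel shaft 12 mm in diameter, 125 mm long, on one axis; 0.2 kg, its weight centred about 25 mm from the handle's centre towards the tip. Origin mid-length, level with the handle's underside; x from handle to tip; axis 11 mm above the underside. Starts lying level on the bench on a flat of its handle
- rod_grip (a point): centre of the handle, 62.5 mm behind the rod's origin
- rod_tip (a point): centre of the flat end of the shaft, 160 mm ahead of the handle's centre
- tray: fixed grey kit tray, base 240 x 140 mm, with light ribs; origin on the bench under its middle, x along its length, z up; floor 4 mm above the bench, lip 7 mm. The rod's slot runs along x at y = -40 mm, the liner's nest along x at y = +26 mm
- tray_rod (a point): where the handle's centre lies with the rod home, 15 mm above the bench, tip to the tray's +x. End ribs (18 and 24 mm high) leave 201 mm; two pairs of side ribs 17 mm apart (22 mm high, tray x = -24 to 0 and 68 to 92 mm) take only the shaft; the handle's sides are free for fingers. Heights are above the bench
- tray_liner (a point): where the liner's origin lies when home, 25 mm above the bench, boss to the tray's +x. Two cradle ribs 35 mm apart (12 mm high) keep it from rolling; end ribs 30 mm high leave 64 mm; the +x one has a 20 mm notch for the boss, the other is plain, so it fits one way only. Heights are above the bench
- cap: bystander: the vessel's knurled steel screw cap, 75 mm across, 30 mm high; origin under its middle; not to be disturbed
- disc: bystander: steel pressure disc, 43 mm across, 10 mm thick; origin under its middle; not to be disturbed
- vessel: bystander: a second, closed steel digestion vessel standing upright, 78 mm across, 137 mm high; origin under its middle; not to be disturbed
- reagent: bystander: amber reagent bottle, 60 mm across, 140 mm high; origin under its middle; not to be disturbed
- beaker: bystander: empty glass beaker, 72 mm across, 92 mm high; origin under its middle; not to be disturbed
- washbottle: bystander: white wash bottle with a red spout, 68 mm across, 178 mm high; origin under its middle; not to be disturbed
- dish: bystander: flat clear dish with a green fill, 68 mm across, 13 mm high; origin under its middle; not to be disturbed
There are look-alikes about, which are no part of the job. What is shaped like the rod but blue or red is not meant. Leave any pink look-alike of the holder alone.

How it is judged:
By the outcome, as a careful person would: the job done as asked, in the order asked, and still so for the second after the job is handed in, with the robot touching nothing.
It also fails if it takes over 67 s, if anything falls off the work surface, if the arm or the gripper's body presses on something with over 40 N, if the wrist force passes 120 N, or if a joint passes its speed limit or range.

ROBOT

A 6-joint arm with a two-finger parallel gripper is mounted at the origin on the work surface. World frame = base frame: x ahead of the robot, y to its left, z up, the work surface at z = 0. Lengths are in m, angles in rad, forces in N, time in s.
With the tool pointing down it reaches from about 0.35 to 0.975 m from the base axis. Payload 7.1 kg.
Tool frame: the origin (TCP) lies on the mounting face of the last link; the fingertips stand 182 mm ahead of it and the grasp point (between the pads) lies 163 mm ahead of it (arm.tcp_to_tips is the x of the fingertips in the tool frame, in m); x points along the fingers, z is the direction in which the jaws open and shut, and the axes are right-handed (so a half turn about x gives the same grasp; the last joint's range is limited). The gripper opens to 88 mm and grips with 3 to 60 N. Pads are 20 mm wide; open, the fingers measure 115 mm over their backs; the gripper's body (75 mm by 178 mm) begins 61 mm behind the grasp point.
Start: joints at [1.145, 0.423, 1.63, -0, 1.089, -0.019], TCP at [0.247, 0.574, 0.405] pointing down, gripper open.
Joint ranges: [-3, 3], [-0.9, 2.11], [0.09, 2.58], [-1.31, 4.45], [0.11, 2.69], [-2.54, 2.54]. Speed limits (rad/s): [2.39, 2.39, 3.01, 3.14, 3.14, 3.14].

INTERFACE

Orientations are given as a rotation vector (axis times angle).
In Python, from bench import arm gives the robot as it stands.
- The arm moves only by the tool move_arm, never from a script. Its argument "targets" is a list of rows, each an object of numbers: "dx", "dy", "dz": the shift along the world's x, y, z scaled (see below); "ax", "ay", "az": the turn, a rotation vector about the world's x, y, z scaled (see below); "claw": the finger opening in mm, from 0 to 87.8. In form: [{"dx": .., "dy": .., "dz": .., "ax": .., "ay": .., "az": .., "claw": ..}, ...]. A call has 1 to 12 rows; each row shifts and turns the commanded pose from where the row before left it; what a row does not reach is not made up. The controller multiplies each number of a shift by 150 mm and each number of a turn by 90 degrees. A row lasts 1/10 s, in which the tool goes at most 50 mm and 8.59 degrees, less where a joint would pass 70% of its speed; a pose out of reach is approached as far as the arm can. A call with a number of a shift or a turn outside -1 to 1 is refused whole. A call with a gripper value outside its range is refused whole. The fingers move at their own pace and stop on an object; the grip force is fixed at half the most. Time passes only in rows, so rows that do not move let the fingers close. It gives the time, the measured TCP pose, the force and the opening at its end, in the units of the state.
- arm.state(): the state, without advancing time (a new reading comes with each control period).
- arm.camera(name): name is "scene" or "top"; returns a dict with "pixels" (480x640x3 uint8, red, green, blue), "mtx" (3x3 intrinsics, pixels), "eye" and "orientation" of the camera in the world. Camera axes: x right, y down, z forward; pixel columns grow to the right and rows downward; lengths in m; the calibration is good to about 2 mm. A picture is of the moment at which its call begins. There is no depth.
- arm.hand_in(): hands the job in, once; it reports no verdict.
The state is a dict: "time_s": time; "joint_positions": joint angles; "joint_velocities": joint speeds; "joint_torque": joint torques, N m; "position": TCP position; "ee_rot": TCP orientation; "force": force on the tool from outside, world axes, zero at the start; "wrist_torque": the same for the moment, N m; "gripper_width": opening from 0.0 (shut) to 1.0 (fully open).
Only numpy, scipy, OpenCV 4.12 (cv2) and the standard library are available. Lean on these libraries where they do the work, as an engineer would, in place of code of your own. Each camera call takes 0.05 s, during which the arm holds its last target.

## Working session

There is one attempt and no reset: what is moved stays moved. The work goes in short steps, Python scripts to look and compute and a tool call to move; the robot and the scene stay as the last step left them, time stands still between calls to the robot, and variables do not carry over. Pictures are saved under pics/ and viewed, and the job is handed in when it is done.

Besides the shell and the picture viewer there is one more tool, called after "Emit:" as name([rows], argument=value, ...), one row to a line, values as JSON. move_arm: Moves the arm, as the interface text tells. Shifts and turns lie within -1 to 1; 1 stands for 150 mm of shift or 90 degrees of turn. Its arguments: {"type":"object","properties":{"targets":{"type":"array","items":{"type":"object","properties":{"dx":{"type":"number"},"dy":{"type":"number"},"dz":{"type":"number"},"ax":{"type":"number"},"ay":{"type":"number"},"az":{"type":"number"},"claw":{"type":"number"}}}}},"required":["targets"]}

```bash
ls; mkdir -p pics; python3 - <<'E'
from bench import arm
import cv2,numpy as np
for n in("scene","top"):
    c=arm.camera(n); cv2.imwrite(f"pics/{n}0.png",c["pixels"][:,:,::-1]); print(n,c["mtx"],c["eye"],c["orientation"])
print(arm.state())
E
```

```text
pics
scene [[496.31837364   0.         321.57937767]
 [  0.         496.31837364 241.67485738]
 [  0.           0.           1.        ]] [ 1.18378096 -0.72882325  0.8927879 ] [-2.14840827 -0.92882754  0.41175916]
top [[560.81610797   0.         318.65664107]
 [  0.         560.81610797 252.29617812]
 [  0.           0.           1.        ]] [ 0.19092375 -0.10173419  1.56752496] [-2.17255299  2.05017202 -0.21671374]
{'time_s': 0.1, 'joint_positions': array([ 1.14499197e+00,  4.23781325e-01,  1.63062480e+00, -5.90882818e-06,
        1.08859115e+00, -1.90127466e-02]), 'joint_velocities': array([-0.00037437, -0.00310002, -0.00174017, -0.001626  , -0.00046227,
        0.00036811]), 'joint_torque': array([-8.63834684e-04, -5.45611882e+01, -2.74324948e+01,  6.45459280e-02,
        1.88809022e-02, -5.06642237e-06]), 'position': array([0.24716882, 0.57376996, 0.40396429]), 'ee_rot': array([-0.90532578,  1.37583183,  0.90408467]), 'force': array([ 0.27356677, -0.15443521,  0.4037247 ]), 'wrist_torque': array([-0.02379625,  0.00658637,  0.00439787]), 'gripper_width': 0.9973009909926613}
```

View pics/scene0.png

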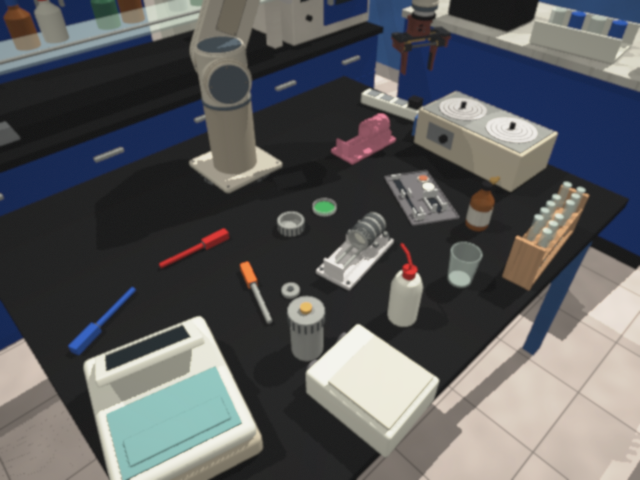

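View pics/top0.png

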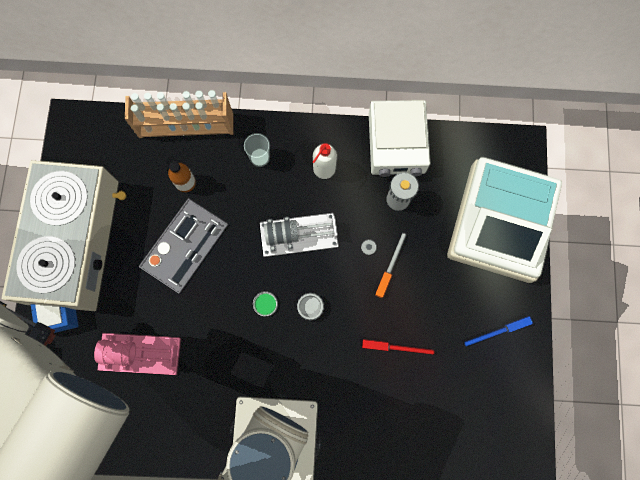

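```bash
cat > h.py <<'E'
import cv2,numpy as np
from scipy.spatial.transform import Rotation as R
from bench import arm
def ray(c,u,v):
    d=np.linalg.inv(c["mtx"])@[u,v,1]; return R.from_rotvec(c["orientation"]).apply(d)
def at(c,u,v,z):
    d=ray(c,u,v); e=np.array(c["eye"]); return e+d*(z-e[2])/d[2]
def proj(c,P):
    p=R.from_rotvec(c["orientation"]).inv().apply(np.atleast_2d(P)-c["eye"]); q=p@c["mtx"].T; return q[:,:2]/q[:,2:]
def crop(c,u0,v0,u1,v1,k,name,pts=None):
    im=np.ascontiguousarray(c["pixels"][v0:v1,u0:u1,::-1]); im=cv2.resize(im,None,fx=k,fy=k,interpolation=cv2.INTER_CUBIC)
    if pts is not None:
        for u,v in proj(c,pts): cv2.circle(im,(int((u+.5-u0)*k),int((v+.5-v0)*k)),2,(0,255,255),-1)
    cv2.imwrite(name,im)
E
python3 - <<'E'
from h import *
t=arm.camera("top"); s=arm.camera("scene")
crop(t,130,190,230,300,5,"pics/tray_t.png")
crop(t,250,200,350,270,7,"pics/hold_t.png")
crop(t,360,225,420,305,7,"pics/rod_t.png")
crop(s,310,200,400,295,6,"pics/hold_s.png")
crop(s,375,160,465,230,7,"pics/tray_s.png")
crop(s,230,255,330,330,6,"pics/rod_s.png")
def g(c,u,v,z): print((u,v),np.round(at(c,u,v,z),4))
g(t,383,285,.022);g(t,404,235,.011);g(s,248,270,.022);g(s,269,320,.011)
E
```

```text
(383, 285) [ 0.4313 -0.2741  0.022 ]
(404, 235) [ 0.5805 -0.3304  0.011 ]
(248, 270) [ 0.433  -0.2698  0.022 ]
(269, 320) [ 0.5834 -0.3254  0.011 ]
```

View pics/tray_t.png

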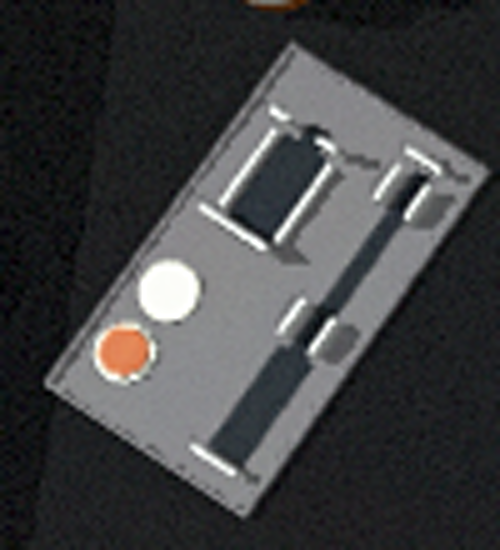

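View pics/hold_t.png

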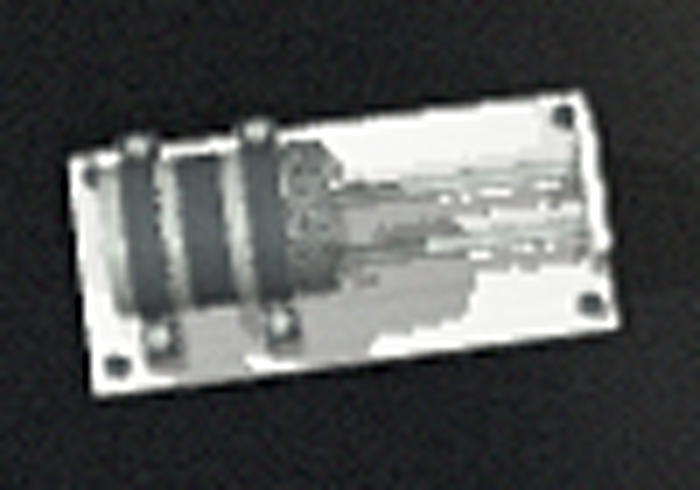

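View pics/rod_t.png

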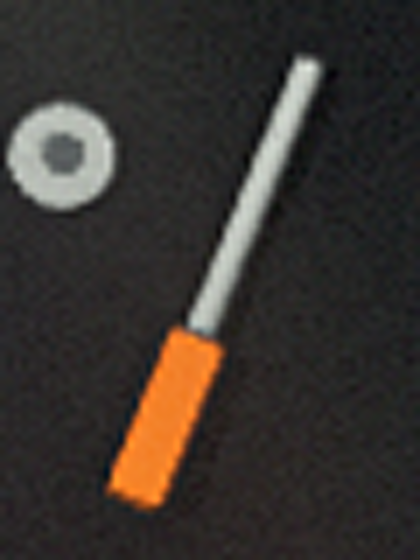

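View pics/hold_s.png

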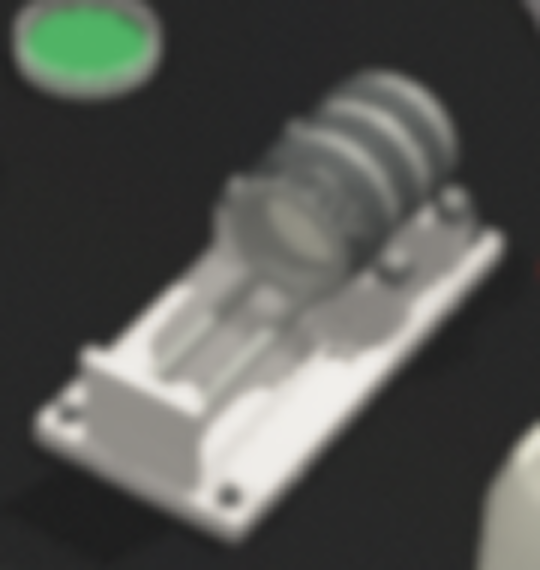

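View pics/tray_s.png

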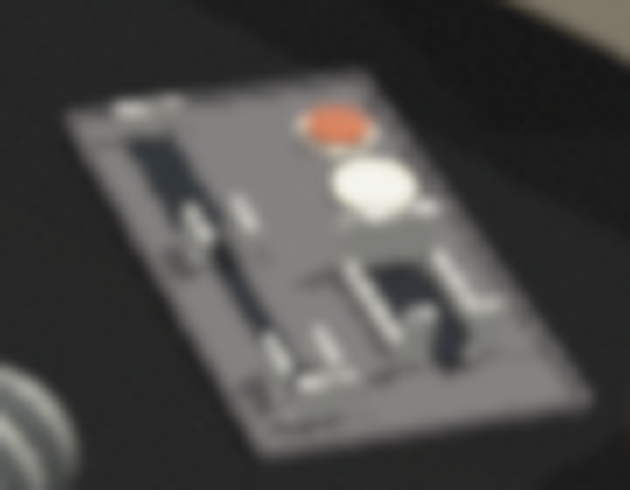

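View pics/rod_s.png

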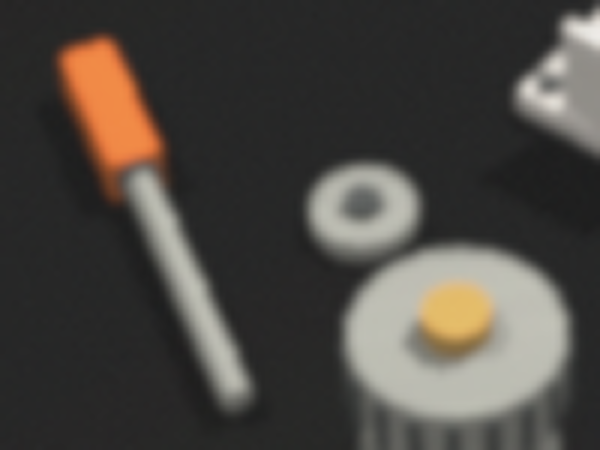

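```bash
cat > fit.py <<'E'
from h import *
from scipy.optimize import minimize
def T(p,P):
    x,y,a=p; c,s=np.cos(a),np.sin(a); P=np.asarray(P,float)
    return np.c_[x+c*P[:,0]-s*P[:,1], y+s*P[:,0]+c*P[:,1], P[:,2]]
def box(x0,x1,y0,y1,z0,z1): return [(x,y,z) for x in(x0,x1) for y in(y0,y1) for z in(z0,z1)]
def cyl(x0,x1,r,zc): return [(x,r*np.cos(t),zc+r*np.sin(t)) for x in(x0,x1) for t in np.linspace(0,2*np.pi,24)]
K=8
def render(c,p,parts,roi):
    u0,v0,u1,v1=roi; m=np.zeros(((v1-v0)*K,(u1-u0)*K),np.uint8)
    for P in parts:
        q=(proj(c,T(p,P))+.5-[u0,v0])*K-.5
        cv2.fillConvexPoly(m,cv2.convexHull(np.round(q*16).astype(np.int32)),255,shift=4)
    return cv2.resize(m,(u1-u0,v1-v0),interpolation=cv2.INTER_AREA)/255.
def fit(items,p0,parts):  # items: (cam,mask,roi,weight)
    def f(q):
        p=[q[0]/100,q[1]/100,q[2]/10]
        return sum((np.abs(render(c,p,parts,roi)-m)*w).sum() for c,m,roi,w in items)
    best=None
    q=np.array([p0[0]*100,p0[1]*100,p0[2]*10])
    for st in(1,.3,.1):
        S=np.vstack([q]+[q+st*e for e in np.eye(3)])
        r=minimize(f,q,method="Nelder-Mead",options=dict(initial_simplex=S,xatol=.002,fatol=.01)); q=r.x
    return np.array([q[0]/100,q[1]/100,q[2]/10]),r.fun
HANDLE=box(-.0975,-.0275,-.011,.011,0,.022); SHAFT=cyl(-.0275,.0975,.006,.011)
E
python3 - <<'E'
from fit import *
t=arm.camera("top"); s=arm.camera("scene")
import pickle; pickle.dump((t,s),open("cams0.pkl","wb"))
def orange(c,roi):
    u0,v0,u1,v1=roi; im=c["pixels"][v0:v1,u0:u1].astype(float); return np.clip((im[...,0]-im[...,2]-15)/130,0,1)
def bright(c,roi,lo,hi):
    u0,v0,u1,v1=roi; im=c["pixels"][v0:v1,u0:u1].astype(float).mean(2); return np.clip((im-lo)/(hi-lo),0,1)
# rod : handle by orange, then whole by brightness
rt=(370,228,412,304); rs=(235,255,277,328)
for nm,it in(("t",[(t,rt)]),("s",[(s,rs)]),("ts",[(t,rt),(s,rs)])):
    I=[(c,bright(c,r,45,130 if c is t else 110),r,1) for c,r in it]
    print("rod",nm,*fit(I,[.49,-.293,-.36],[HANDLE,SHAFT]))
tt=(135,192,235,298); ts=(380,162,462,228)
TR=[box(-.12,.12,-.07,.07,0,.006)]
for nm,it in(("t",[(t,tt)]),("s",[(s,ts)]),("ts",[(t,tt),(s,ts)])):
    I=[]
    for c,r in it:
        m=bright(c,r,45,80); m=cv2.morphologyEx((m*255).astype(np.uint8),cv2.MORPH_CLOSE,np.ones((9,9)))/255.
        I.append((c,m,r,1)); cv2.imwrite(f"pics/m{nm}{len(I)}.png",m*255)
    c0=at(t,184,246,.006)
    print("tray",nm,*fit(I,[c0[0],c0[1],-.5],TR))
st=arm.state()
print(R.from_rotvec(st["ee_rot"]).as_matrix().round(3))
E
```

```text
rod t [ 0.49416038 -0.29666933 -0.34400104] 107.81960784313725
rod s [ 0.4927803  -0.2923758  -0.34937331] 76.57737556561085
rod ts [ 0.49404222 -0.29552133 -0.34604272] 272.15535444947204
tray t [ 0.51703155  0.29756089 -0.51954832] 64.89019607843137
tray s [ 0.51758781  0.30163367 -0.51101023] 284.92156862745094
tray ts [ 0.5169903   0.29822009 -0.51690294] 417.278431372549
[[-0.    -0.918  0.396]
 [-0.     0.396  0.918]
 [-1.     0.    -0.001]][ WARN:0@3.854] global loadsave.cpp:1063 imwrite_ Unsupported depth image for selected encoder is fallbacked to CV_8U.
```

```bash
python3 - <<'E'
from fit import *
import pickle; t,s=pickle.load(open("cams0.pkl","rb"))
def bright(c,roi,lo,hi):
    u0,v0,u1,v1=roi; im=c["pixels"][v0:v1,u0:u1].astype(float).mean(2); return np.clip((im-lo)/(hi-lo),0,1)
ht=(254,208,344,262); hs=(312,208,396,292)
c0=at(t,299,234,.012); print(c0)
for nm,it in(("t",[(t,ht)]),("s",[(s,hs)]),("ts",[(t,ht),(s,hs)])):
  for off in (.0,.005,.01):
    P=[box(-.107+off,.107+off,-.05,.05,0,.012),cyl(-.09,0,.03,.058),box(.101,.109,-.02,.02,0,.06)]
    I=[]
    for c,r in it:
        m=bright(c,r,45,130); m=cv2.morphologyEx((m*255).astype(np.uint8),cv2.MORPH_CLOSE,np.ones((7,7)))/255.
        I.append((c,m,r,1))
    print("hold",nm,off,*fit(I,[c0[0],c0[1],-1.5],P))
p=[ *c0[:2],-1.48]
E
```

```text
[ 0.5656709  -0.03091949  0.012     ]
hold t 0.0 [ 0.56654275 -0.02828738 -1.38123307] 65.91764705882353
hold t 0.005 [ 0.56585592 -0.02437878 -1.38122207] 65.6078431372549
hold t 0.01 [ 0.56489506 -0.01948078 -1.3810121 ] 67.05882352941177
hold s 0.0 [ 0.56673208 -0.02471899 -1.39359146] 543.3803921568627
hold s 0.005 [ 0.56613909 -0.02126644 -1.3864871 ] 544.478431372549
hold s 0.01 [ 0.56540443 -0.01701903 -1.38569073] 574.4980392156863
hold ts 0.0 [ 0.56667113 -0.02671402 -1.38570317] 649.2705882352941
hold ts 0.005 [ 0.56602807 -0.02361063 -1.38646569] 640.5450980392156
hold ts 0.01 [ 0.56507144 -0.01877559 -1.38619239] 660.1490196078431
```

```bash
python3 - <<'E'
from fit import *
import pickle; t,s=pickle.load(open("cams0.pkl","rb"))
def circ(x,r,n=40): return [(x,r*np.cos(a),.058+r*np.sin(a)) for a in np.linspace(0,6.28,n)]
P=circ(0,.03)+circ(-.09,.03)+circ(0,.022)+[(x,y,.038) for x in np.linspace(0,.1,20) for y in(-.0125,.0125)]+[(.101,y,.06) for y in np.linspace(-.03,.03,15)]+box(-.103,.111,-.05,.05,0.012,.012)
a=-1.384
crop(t,254,208,344,262,8,"pics/ov_t.png",T([.5663,-.0252,-1.381],P))
crop(s,312,208,396,292,7,"pics/ov_s.png",T([.5663,-.0222,-1.387],P))
Q=box(-.12,.12,-.07,.07,.006,.006)+[(x,y,.022) for x in(-.024,0,.068,.092) for y in(-.0485,-.0315)]+[(-.1005,-.04,.018),(.1005,-.04,.024)]+[(-.0625+dx,-.04+dy,.004) for dx in(-.035,.035) for dy in(-.011,.011)]+[(x,.026+y,.03) for x in(-.032,.032) for y in(-.02,-.01,0,.01,.02)]
crop(t,135,192,235,298,5,"pics/ovt_t.png",T([.5170,.2976,-.5195],Q))
crop(s,380,162,462,228,8,"pics/ovt_s.png",T([.5176,.3016,-.515],Q))
E
```

```text
(no output)
```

View pics/ov_t.png

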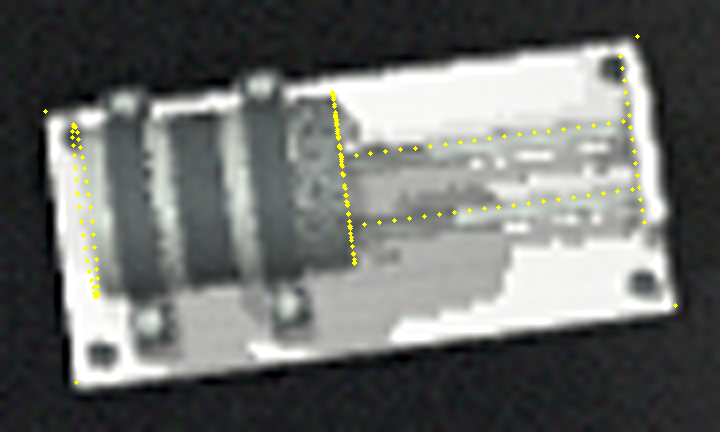

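View pics/ov_s.png

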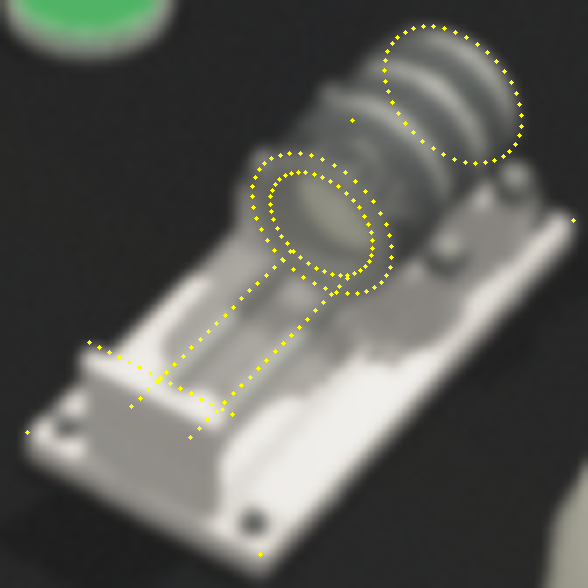

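View pics/ovt_t.png

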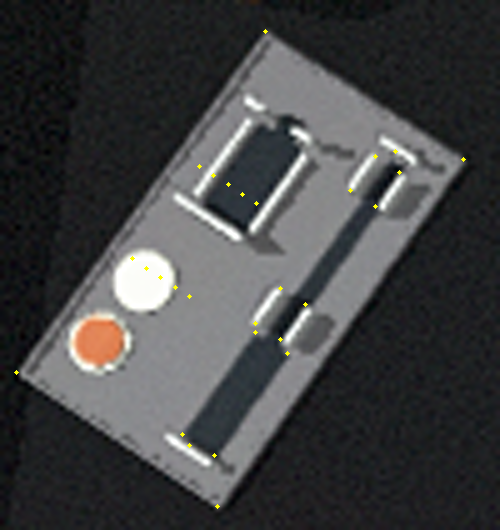

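View pics/ovt_s.png

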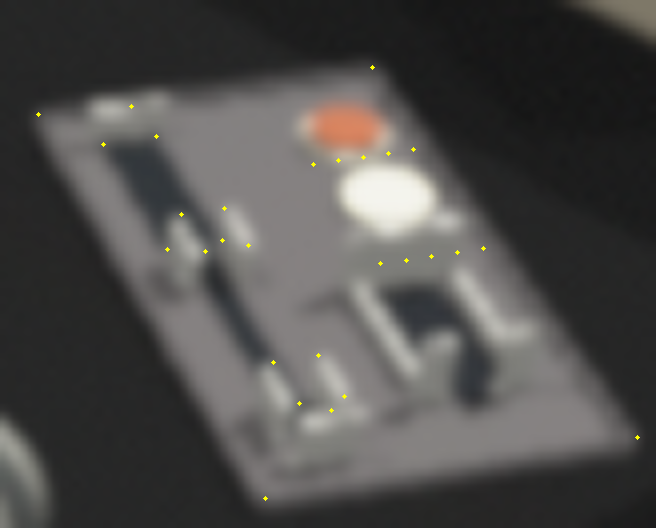

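Candidates in the top view: orange-handled rod at (383,285); red look-alike (398,347); blue look-alike (500,332). I choose the orange one, and the close crop confirms an orange handle with a grey shaft. The holder is the aluminium one at (300,235), not the pink one at (138,354). Its mouth and rails face image right (about -y). The tray is at (185,245).

Emit:
move_arm([
  {"dx": 0.057,"dy": -0.257,"claw": 60},
  {"dx": 0.057,"dy": -0.257},
  {"dx": 0.057,"dy": -0.257},
  {"dx": 0.057,"dy": -0.257},
  {"dx": 0.057,"dy": -0.257},
  {"dx": 0.057,"dy": -0.257},
  {"dx": 0.057,"dy": -0.257},
  {"dx": 0.057,"dy": -0.257},
  {"dx": 0.057,"dy": -0.257},
  {"dx": 0.057,"dy": -0.257},
  {"dx": 0.057,"dy": -0.257},
  {"dx": 0.057,"dy": -0.257},
])

```text
schema error: expected keys dx, dy, dz, ax, ay, az, claw
```

Emit:
move_arm([
  {"dx": 0.057,"dy": -0.257,"dz": -0.1},
  {"dx": 0.057,"dy": -0.257,"dz": -0.1},
  {"dx": 0.057,"dy": -0.257,"dz": -0.1},
  {"dx": 0.057,"dy": -0.257,"dz": -0.1},
  {"dx": 0.057,"dy": -0.257,"dz": -0.1},
  {"dx": 0.057,"dy": -0.257,"dz": -0.1},
  {"dx": 0.057,"dy": -0.257,"dz": -0.1,"az": 0.02},
  {"dx": 0.057,"dy": -0.257,"dz": -0.1,"az": 0.019},
  {"dx": 0.057,"dy": -0.257,"dz": -0.1},
  {"dx": 0.057,"dy": -0.257,"dz": -0.1},
  {},
  {},
])

```text
schema error: expected keys dx, dy, dz, ax, ay, az, claw
```

Emit:
move_arm([
  {"dx": 0.057,"dy": -0.257,"dz": 0,"ax": 0,"ay": 0,"az": 0,"claw": 60},
  {"dx": 0.057,"dy": -0.257,"dz": 0,"ax": 0,"ay": 0,"az": 0,"claw": 60},
  {"dx": 0.057,"dy": -0.257,"dz": 0,"ax": 0,"ay": 0,"az": 0,"claw": 60},
  {"dx": 0.057,"dy": -0.257,"dz": 0,"ax": 0,"ay": 0,"az": 0,"claw": 60},
  {"dx": 0.057,"dy": -0.257,"dz": 0,"ax": 0,"ay": 0,"az": 0,"claw": 60},
  {"dx": 0.057,"dy": -0.257,"dz": 0,"ax": 0,"ay": 0,"az": 0,"claw": 60},
  {"dx": 0.057,"dy": -0.257,"dz": 0,"ax": 0,"ay": 0,"az": 0,"claw": 60},
  {"dx": 0.057,"dy": -0.257,"dz": 0,"ax": 0,"ay": 0,"az": 0,"claw": 60},
  {"dx": 0.057,"dy": -0.257,"dz": 0,"ax": 0,"ay": 0,"az": 0,"claw": 60},
  {"dx": 0.057,"dy": -0.257,"dz": 0,"ax": 0,"ay": 0,"az": 0,"claw": 60},
  {"dx": 0.057,"dy": -0.257,"dz": 0,"ax": 0,"ay": 0,"az": 0,"claw": 60},
  {"dx": 0.057,"dy": -0.257,"dz": 0,"ax": 0,"ay": 0,"az": 0,"claw": 60},
])

```text
time_s: 1.5
position: [0.3499, 0.1099, 0.4049]
ee_rot: [-0.905, 1.374, 0.904]
force: [1.0, 0.2, 0.8]
gripper_width: 0.682
```

Emit:
move_arm([
  {"dx": 0.057,"dy": -0.257,"dz": -0.1,"ax": 0,"ay": 0,"az": 0,"claw": 60},
  {"dx": 0.057,"dy": -0.257,"dz": -0.1,"ax": 0,"ay": 0,"az": 0,"claw": 60},
  {"dx": 0.057,"dy": -0.257,"dz": -0.1,"ax": 0,"ay": 0,"az": 0,"claw": 60},
  {"dx": 0.057,"dy": -0.257,"dz": -0.1,"ax": 0,"ay": 0,"az": 0,"claw": 60},
  {"dx": 0.057,"dy": -0.257,"dz": -0.1,"ax": 0,"ay": 0,"az": 0,"claw": 60},
  {"dx": 0.057,"dy": -0.257,"dz": -0.1,"ax": 0,"ay": 0,"az": 0,"claw": 60},
  {"dx": 0.057,"dy": -0.257,"dz": -0.1,"ax": 0,"ay": 0,"az": 0.02,"claw": 60},
  {"dx": 0.057,"dy": -0.257,"dz": -0.1,"ax": 0,"ay": 0,"az": 0.019,"claw": 60},
  {"dx": 0.057,"dy": -0.257,"dz": -0.1,"ax": 0,"ay": 0,"az": 0,"claw": 60},
  {"dx": 0.057,"dy": -0.257,"dz": -0.1,"ax": 0,"ay": 0,"az": 0,"claw": 60},
  {"dx": 0,"dy": 0,"dz": 0,"ax": 0,"ay": 0,"az": 0,"claw": 60},
  {"dx": 0,"dy": 0,"dz": 0,"ax": 0,"ay": 0,"az": 0,"claw": 60},
])

```text
time_s: 2.7
position: [0.435, -0.2745, 0.2541]
ee_rot: [-0.949, 1.354, 0.951]
force: [-0.5, -0.5, -0.2]
gripper_width: 0.683
```

```bash
cat >> h.py <<'E'
def st():
    s=arm.state(); M=R.from_rotvec(s["ee_rot"]).as_matrix()
    print("t",round(s["time_s"],2),"p",s["position"].round(4),"jawyaw",round(float(np.arctan2(M[1,2],M[0,2])),4),"xax",M[:,0].round(4),"F",s["force"].round(1),"M",s["wrist_torque"].round(2),"w",round(float(s["gripper_width"])*88,1),"q",s["joint_positions"].round(2)); return s
E
python3 - <<'E'
from h import *
st(); s=arm.camera("scene"); t=arm.camera("top")
crop(s,200,180,340,320,4,"pics/g1s.png"); crop(t,330,200,430,320,5,"pics/g1t.png")
E
```

```text
t 2.7 p [ 0.435  -0.2745  0.2541] jawyaw 1.2235 xax [-1.1e-03  9.0e-04 -1.0e+00] F [-0.5 -0.5 -0.2] M [ 0.04 -0.01 -0.  ] w 60.1 q [-0.59  0.5   1.96  0.    0.68 -1.81]
```

View pics/g1s.png

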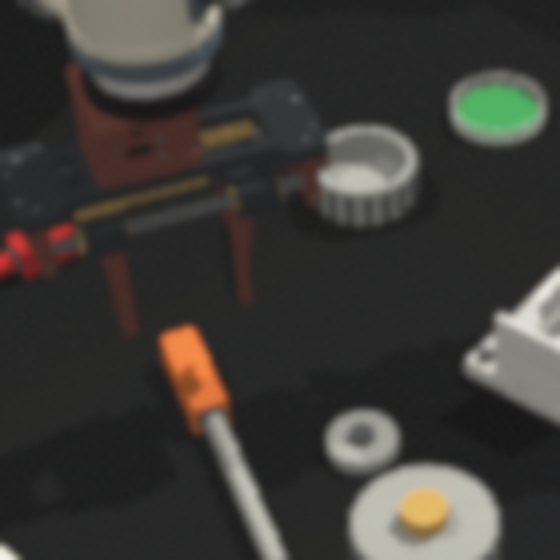

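The gripper is above the orange handle (crop ~(190,375)) with fingers on both sides. Descending and gripping.

Emit:
move_arm([
  {"dx": 0,"dy": 0.005,"dz": -0.15,"ax": 0,"ay": 0,"az": 0,"claw": 60},
  {"dx": 0,"dy": 0,"dz": -0.15,"ax": 0,"ay": 0,"az": 0,"claw": 60},
  {"dx": 0,"dy": 0,"dz": -0.1,"ax": 0,"ay": 0,"az": 0,"claw": 60},
  {"dx": 0,"dy": 0,"dz": -0.06,"ax": 0,"ay": 0,"az": 0,"claw": 60},
  {"dx": 0,"dy": 0,"dz": 0,"ax": 0,"ay": 0,"az": 0,"claw": 40},
  {"dx": 0,"dy": 0,"dz": 0,"ax": 0,"ay": 0,"az": 0,"claw": 30},
  {"dx": 0,"dy": 0,"dz": 0,"ax": 0,"ay": 0,"az": 0,"claw": 15},
  {"dx": 0,"dy": 0,"dz": 0,"ax": 0,"ay": 0,"az": 0,"claw": 15},
  {"dx": 0,"dy": 0,"dz": 0,"ax": 0,"ay": 0,"az": 0,"claw": 15},
  {"dx": 0,"dy": 0,"dz": 0,"ax": 0,"ay": 0,"az": 0,"claw": 15},
])

```text
time_s: 3.8
position: [0.4355, -0.2736, 0.1862]
ee_rot: [-0.952, 1.353, 0.95]
force: [-0.6, -0.5, 5.2]
gripper_width: 0.247
```

```bash
python3 - <<'E'
from h import *
st()
E
```

```text
t 3.8 p [ 0.4355 -0.2736  0.1862] jawyaw 1.2252 xax [ 7.e-04 -6.e-04 -1.e+00] F [-0.6 -0.5  5.2] M [ 0.03  0.18 -0.01] w 21.8 q [-0.58  0.63  1.97 -0.    0.54 -1.81]
```

Emit:
move_arm([
  {"dx": 0,"dy": 0,"dz": 0.1,"ax": 0,"ay": 0,"az": 0,"claw": 15},
  {"dx": 0,"dy": 0,"dz": 0.2,"ax": 0,"ay": 0,"az": 0,"claw": 15},
  {"dx": 0,"dy": 0,"dz": 0.27,"ax": 0,"ay": 0,"az": 0,"claw": 15},
  {"dx": 0,"dy": 0,"dz": 0.27,"ax": 0,"ay": 0,"az": 0,"claw": 15},
  {"dx": 0,"dy": 0,"dz": 0.25,"ax": 0,"ay": 0,"az": 0,"claw": 15},
  {"dx": 0.0335,"dy": 0.214,"dz": 0,"ax": 0,"ay": 0,"az": -0.0413,"claw": 15},
  {"dx": 0.0335,"dy": 0.214,"dz": 0,"ax": 0,"ay": 0,"az": -0.0413,"claw": 15},
  {"dx": 0.0335,"dy": 0.214,"dz": 0,"ax": 0,"ay": 0,"az": -0.0413,"claw": 15},
  {"dx": 0.0335,"dy": 0.214,"dz": 0,"ax": 0,"ay": 0,"az": -0.0413,"claw": 15},
  {"dx": 0.0335,"dy": 0.214,"dz": 0,"ax": 0,"ay": 0,"az": -0.0413,"claw": 15},
  {"dx": 0.0335,"dy": 0.214,"dz": 0,"ax": 0,"ay": 0,"az": -0.0413,"claw": 15},
  {"dx": 0.0335,"dy": 0.214,"dz": 0,"ax": 0,"ay": 0,"az": -0.0413,"claw": 15},
])

```text
time_s: 5.0
position: [0.4701, -0.0473, 0.35]
ee_rot: [-0.601, 1.486, 0.601]
force: [-0.4, -0.4, -1.3]
gripper_width: 0.249
```

Emit:
move_arm([
  {"dx": 0.0335,"dy": 0.214,"dz": 0,"ax": 0,"ay": 0,"az": -0.0413,"claw": 15},
  {"dx": 0.0335,"dy": 0.214,"dz": 0,"ax": 0,"ay": 0,"az": -0.0413,"claw": 15},
  {"dx": 0.0335,"dy": 0.214,"dz": 0,"ax": 0,"ay": 0,"az": -0.0413,"claw": 15},
  {"dx": 0.0335,"dy": 0.214,"dz": 0,"ax": 0,"ay": 0,"az": -0.0413,"claw": 15},
  {"dx": 0.0335,"dy": 0.214,"dz": 0,"ax": 0,"ay": 0,"az": -0.0413,"claw": 15},
  {"dx": 0.0335,"dy": 0.214,"dz": 0,"ax": 0,"ay": 0,"az": -0.0413,"claw": 15},
  {"dx": 0.0335,"dy": 0.214,"dz": 0,"ax": 0,"ay": 0,"az": -0.0413,"claw": 15},
  {"dx": 0.0335,"dy": 0.214,"dz": 0,"ax": 0,"ay": 0,"az": -0.0413,"claw": 15},
  {"dx": 0.0335,"dy": 0.214,"dz": 0,"ax": 0,"ay": 0,"az": -0.0413,"claw": 15},
  {"dx": 0,"dy": 0,"dz": 0,"ax": 0,"ay": 0,"az": 0,"claw": 15},
  {"dx": 0,"dy": 0,"dz": 0,"ax": 0,"ay": 0,"az": 0,"claw": 15},
])

```text
time_s: 6.1
position: [0.5152, 0.2406, 0.3495]
ee_rot: [-0.149, 1.566, 0.149]
force: [0.1, -0.4, -1.9]
gripper_width: 0.249
```

```bash
python3 - <<'E'
from h import *
st(); s=arm.camera("scene"); t=arm.camera("top")
crop(s,290,120,450,260,5,"pics/g2s.png"); crop(t,180,180,350,290,4,"pics/g2t.png")
E
```

```text
t 6.1 p [0.5152 0.2406 0.3495] jawyaw 0.1895 xax [-4.e-04 -4.e-04 -1.e+00] F [ 0.1 -0.4 -1.9] M [-0.02  0.12  0.  ] w 21.9 q [ 0.42  0.41  1.8  -0.    0.93  0.23]
```

View pics/g2s.png

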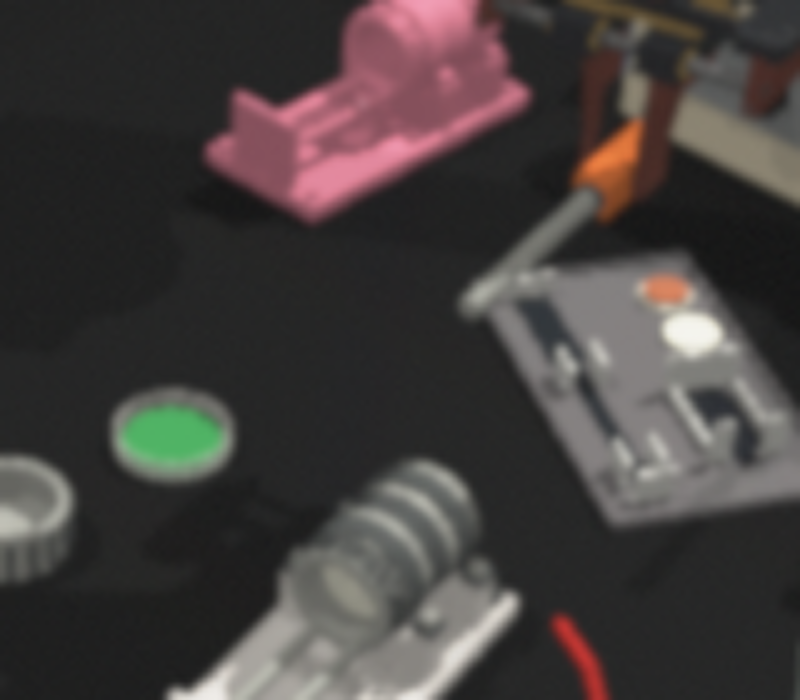

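View pics/g2t.png

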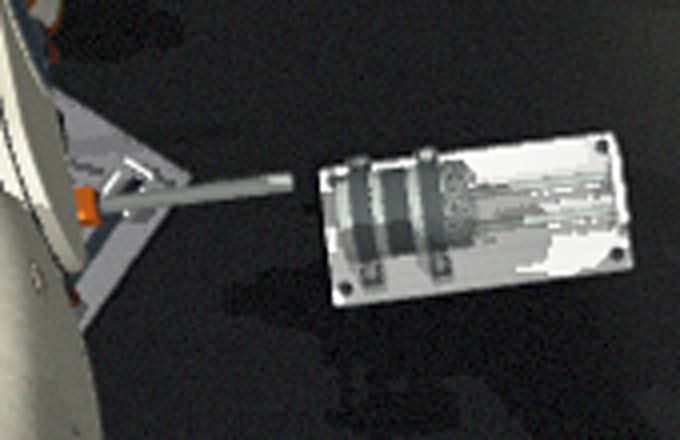

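Emit:
move_arm([
  {"dx": 0,"dy": 0,"dz": -0.2,"ax": 0,"ay": 0,"az": 0,"claw": 15},
  {"dx": 0,"dy": 0,"dz": -0.25,"ax": 0,"ay": 0,"az": 0,"claw": 15},
  {"dx": 0,"dy": 0,"dz": -0.2,"ax": 0,"ay": 0,"az": 0,"claw": 15},
  {"dx": 0,"dy": 0,"dz": -0.125,"ax": 0,"ay": 0,"az": 0,"claw": 15},
  {"dx": 0,"dy": 0,"dz": 0,"ax": 0,"ay": 0,"az": 0,"claw": 15},
  {"dx": 0,"dy": 0,"dz": 0,"ax": 0,"ay": 0,"az": 0,"claw": 15},
])

```text
time_s: 6.8
position: [0.5159, 0.2395, 0.2333]
ee_rot: [-0.147, 1.566, 0.146]
force: [-1.0, -0.0, -1.4]
gripper_width: 0.249
```

```bash
python3 - <<'E'
from fit import *
S=st(); s=arm.camera("scene"); t=arm.camera("top")
import pickle; pickle.dump((t,s,{k:S[k] for k in("position","ee_rot")}),open("cams1.pkl","wb"))
yaw=0.1895-np.pi/2
p=S["position"]; z=p[2]-.1752
P=[(x,y,z) for x in np.linspace(.04,.16,13) for y in(-.006,.006)]
crop(s,330,150,420,240,8,"pics/g3s.png",T([p[0],p[1],yaw],P)); crop(t,190,200,280,260,8,"pics/g3t.png",T([p[0],p[1],yaw],P))
E
```

```text
t 6.8 p [0.5159 0.2395 0.2333] jawyaw 0.1864 xax [-5.e-04 -3.e-04 -1.e+00] F [-1.  -0.  -1.4] M [-0.02  0.06  0.  ] w 22.0 q [ 0.41  0.59  1.85 -0.    0.71  0.23]
```

View pics/g3s.png

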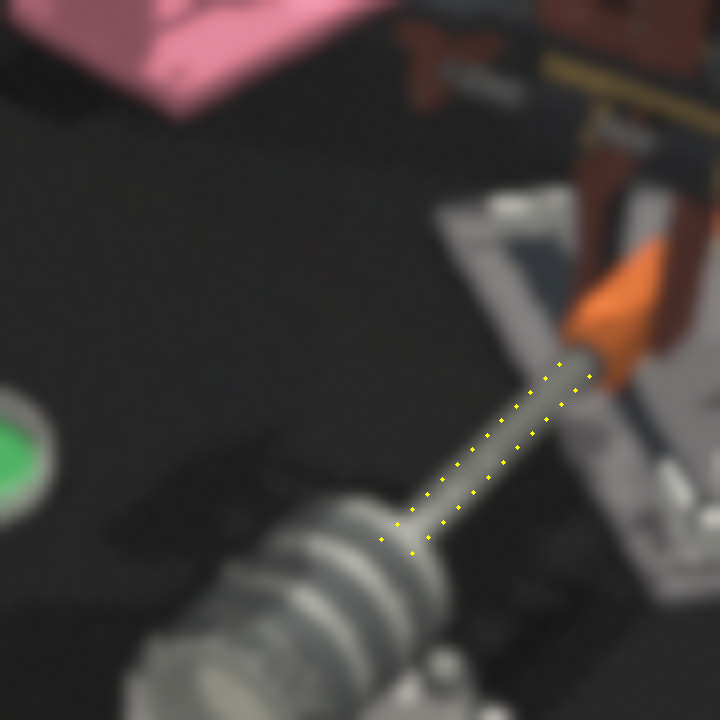

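View pics/g3t.png

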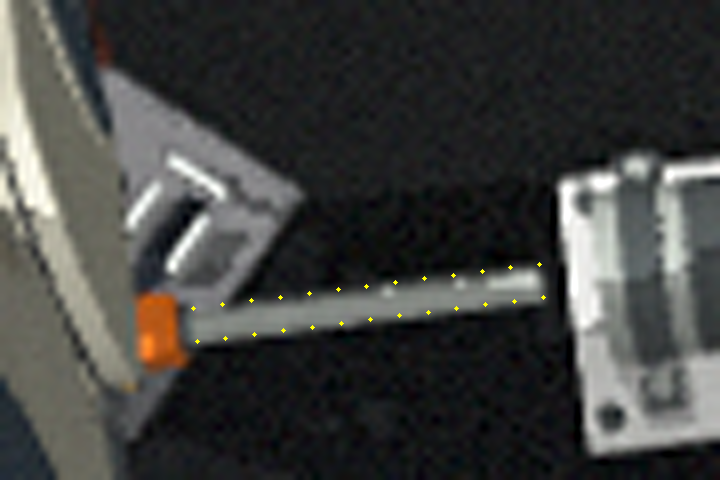

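```bash
python3 - <<'E'
from fit import *
import pickle; t,s,S=pickle.load(open("cams1.pkl","rb"))
p=S["position"]; yaw=.1864-np.pi/2; z=p[2]-.1752
SH=[cyl(.03,.16,.006,z)]
def bright(c,roi,lo,hi):
    u0,v0,u1,v1=roi; im=c["pixels"][v0:v1,u0:u1].astype(float).mean(2); return np.clip((im-lo)/(hi-lo),0,1)
rt=(226,228,260,246)
q,f=fit([(t,bright(t,rt,40,105),rt,1)],[p[0],p[1],yaw],SH)
print(q,f)
c,sn=np.cos(yaw),np.sin(yaw); d=q[:2]-p[:2]
tip=q[:2]+.16*np.array([np.cos(q[2]),np.sin(q[2])]); tp=p[:2]+.16*np.array([c,sn]); print("top: fit-TCPpred tip",(tip-tp).round(4),"mid",(q[:2]+.09*np.array([np.cos(q[2]),np.sin(q[2])])-p[:2]-.09*np.array([c,sn])).round(4))
# holder refit this picture top (base only, left part same); report rod tip in holder frame
for hy in ([.5663,-.0265,-1.3815],):
    for nm,g in(("tip",tip),("tcp-pred tip",tp)):
        e=g-np.array(hy[:2]); print(nm,"in holder x,y",(np.cos(hy[2])*e[0]+np.sin(hy[2])*e[1]).round(4),(-np.sin(hy[2])*e[0]+np.cos(hy[2])*e[1]).round(4))
E
```

```text
[ 0.5150685   0.23911435 -1.3840246 ] 11.063046757164404
top: fit-TCPpred tip [-0.0008 -0.0004] mid [-0.0008 -0.0004]
tip in holder x,y -0.1105 -0.0007
tcp-pred tip in holder x,y -0.1107 0.0001
```

Emit:
move_arm([
  {"dx": 0.015,"dy": -0.065,"dz": 0,"ax": 0,"ay": 0,"az": 0,"claw": 15},
  {"dx": 0.0125,"dy": -0.0655,"dz": 0,"ax": 0,"ay": 0,"az": 0,"claw": 15},
  {"dx": 0.0062,"dy": -0.0328,"dz": 0,"ax": 0,"ay": 0,"az": 0,"claw": 15},
  {"dx": 0,"dy": 0,"dz": 0,"ax": 0,"ay": 0,"az": 0,"claw": 15},
])

```text
time_s: 7.3
position: [0.521, 0.2147, 0.2332]
ee_rot: [-0.146, 1.566, 0.146]
force: [0.1, 0.1, -2.0]
gripper_width: 0.245
```

```bash
python3 - <<'E'
from h import *
st(); s=arm.camera("scene"); t=arm.camera("top")
crop(s,330,150,420,260,6,"pics/g4s.png"); crop(t,190,200,290,260,7,"pics/g4t.png")
E
```

```text
t 7.3 p [0.521  0.2147 0.2332] jawyaw 0.1859 xax [ 2.e-04  0.e+00 -1.e+00] F [ 0.1  0.1 -2. ] M [0.  0.1 0. ] w 21.6 q [ 0.37  0.58  1.86 -0.    0.7   0.18]
```

View pics/g4s.png

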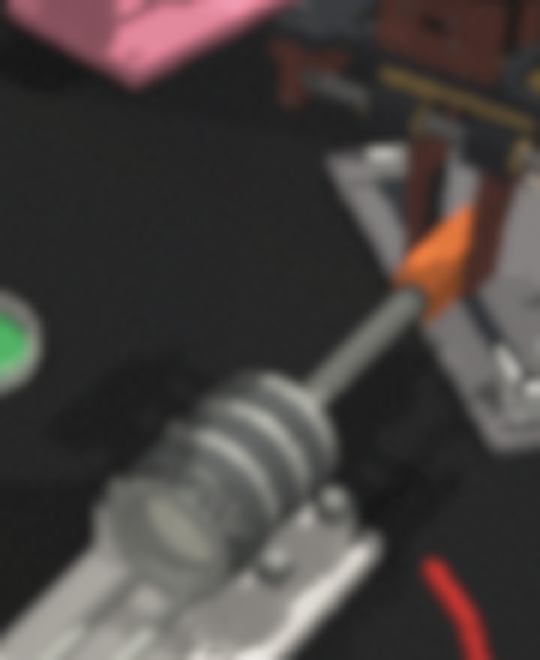

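View pics/g4t.png

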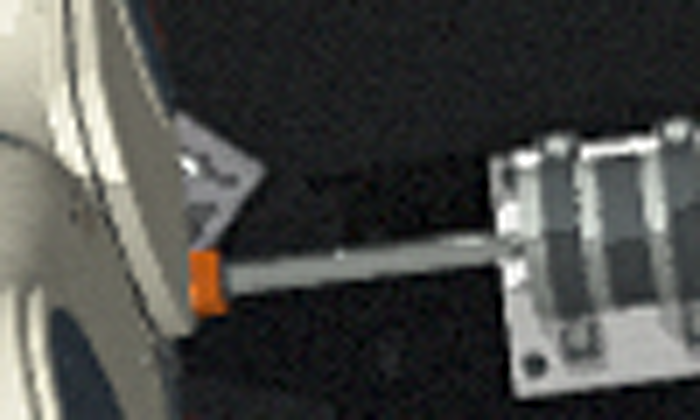

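The shaft enters the closed end (top crop ~(510,245)) and the sensor shows no contact force. Pushing on in small steps.

Emit:
move_arm([
  {"dx": 0.0062,"dy": -0.0328,"dz": 0,"ax": 0,"ay": 0,"az": 0,"claw": 15},
  {"dx": 0.0062,"dy": -0.0328,"dz": 0,"ax": 0,"ay": 0,"az": 0,"claw": 15},
  {"dx": 0.0062,"dy": -0.0328,"dz": 0,"ax": 0,"ay": 0,"az": 0,"claw": 15},
])

```text
time_s: 7.7
position: [0.5237, 0.2014, 0.233]
ee_rot: [-0.146, 1.565, 0.148]
force: [-1.9, 7.2, -0.6]
gripper_width: 0.247
```

```bash
python3 - <<'E'
from h import *
st()
E
```

```text
t 7.7 p [0.5237 0.2014 0.233 ] jawyaw 0.1869 xax [ 5.0e-04  1.6e-03 -1.0e+00] F [-1.9  7.2 -0.6] M [1.32 0.32 0.01] w 21.7 q [0.35 0.58 1.86 0.   0.69 0.16]
```

Emit:
move_arm([
  {"dx": 0.0125,"dy": -0.0655,"dz": 0,"ax": 0,"ay": 0,"az": 0,"claw": 15},
  {"dx": 0.0125,"dy": -0.0655,"dz": 0,"ax": 0,"ay": 0,"az": 0,"claw": 15},
  {"dx": 0.0125,"dy": -0.0655,"dz": 0,"ax": 0,"ay": 0,"az": 0,"claw": 15},
  {"dx": 0.0125,"dy": -0.0655,"dz": 0,"ax": 0,"ay": 0,"az": 0,"claw": 15},
  {"dx": 0.0125,"dy": -0.0655,"dz": 0,"ax": 0,"ay": 0,"az": 0,"claw": 15},
])

```text
time_s: 8.2
position: [0.5331, 0.1517, 0.233]
ee_rot: [-0.147, 1.566, 0.148]
force: [-0.9, 1.5, -2.7]
gripper_width: 0.246
```

```bash
python3 - <<'E'
from h import *
st(); s=arm.camera("scene"); t=arm.camera("top")
crop(s,310,150,420,290,5,"pics/g5s.png"); crop(t,200,190,350,270,5,"pics/g5t.png")
E
```

```text
t 8.2 p [0.5331 0.1517 0.233 ] jawyaw 0.1878 xax [ 2.e-04  4.e-04 -1.e+00] F [-0.9  1.5 -2.7] M [ 0.14  0.04 -0.01] w 21.7 q [0.26 0.58 1.88 0.   0.69 0.07]
```

View pics/g5s.png

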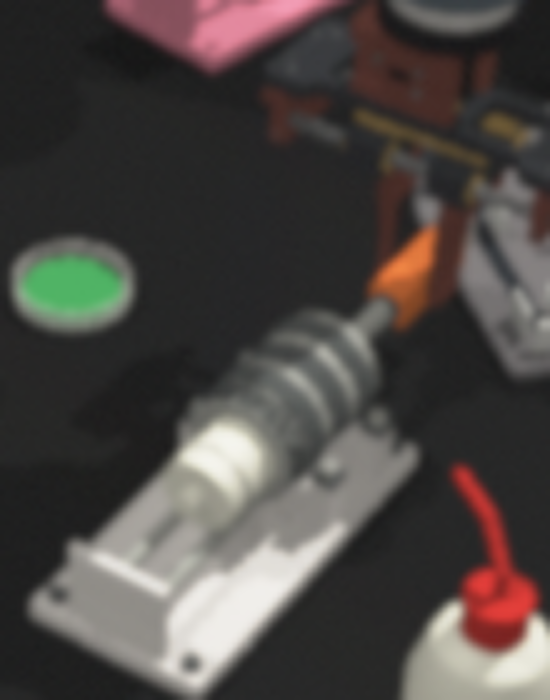

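View pics/g5t.png

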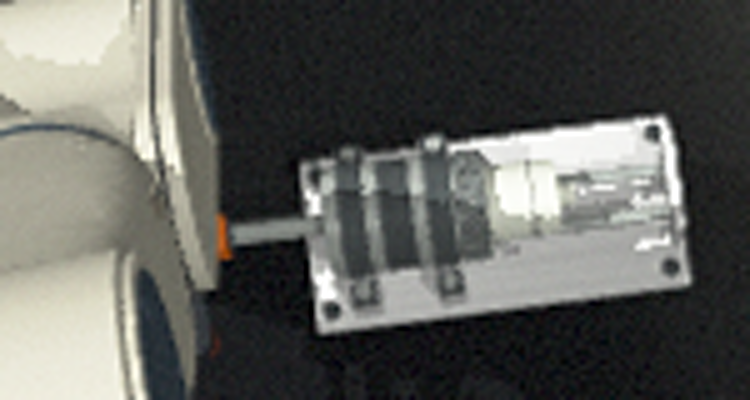

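Emit:
move_arm([
  {"dx": 0.0125,"dy": -0.0655,"dz": 0,"ax": 0,"ay": 0,"az": 0,"claw": 15},
  {"dx": 0.0125,"dy": -0.0655,"dz": 0,"ax": 0,"ay": 0,"az": 0,"claw": 15},
  {"dx": 0.0125,"dy": -0.0655,"dz": 0,"ax": 0,"ay": 0,"az": 0,"claw": 15},
  {"dx": 0.0062,"dy": -0.0328,"dz": 0,"ax": 0,"ay": 0,"az": 0,"claw": 15},
  {"dx": 0,"dy": 0,"dz": 0,"ax": 0,"ay": 0,"az": 0,"claw": 15},
])

```text
time_s: 8.8
position: [0.5397, 0.1166, 0.233]
ee_rot: [-0.146, 1.566, 0.146]
force: [-0.4, -0.8, -1.9]
gripper_width: 0.245
```

```bash
python3 - <<'E'
from h import *
st(); s=arm.camera("scene"); t=arm.camera("top")
crop(s,310,190,400,290,7,"pics/g6s.png"); crop(t,200,190,350,270,5,"pics/g6t.png")
E
```

```text
t 8.8 p [0.5397 0.1166 0.233 ] jawyaw 0.1862 xax [ 1.e-04 -2.e-04 -1.e+00] F [-0.4 -0.8 -1.9] M [-0.02  0.04  0.04] w 21.6 q [ 0.19  0.57  1.88 -0.    0.68  0.01]
```

View pics/g6s.png

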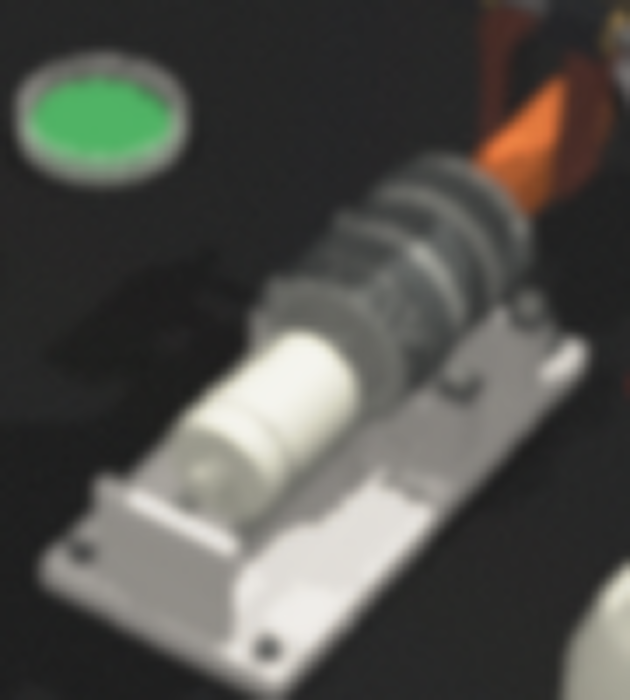

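View pics/g6t.png

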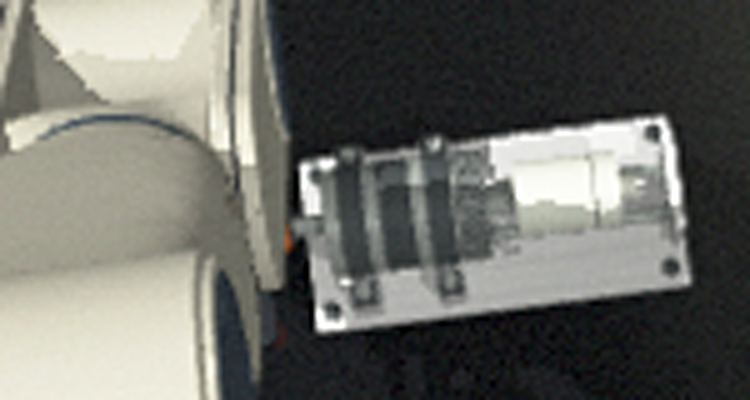

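The liner is fully out and lies on the rails (scene crop (265,430), top crop (560,195)). Withdrawing the rod straight back.

Emit:
move_arm([
  {"dx": -0.0125,"dy": 0.0655,"dz": 0,"ax": 0,"ay": 0,"az": 0,"claw": 15},
  {"dx": -0.0373,"dy": 0.1965,"dz": 0,"ax": 0,"ay": 0,"az": 0,"claw": 15},
  {"dx": -0.0373,"dy": 0.1965,"dz": 0,"ax": 0,"ay": 0,"az": 0,"claw": 15},
  {"dx": -0.0373,"dy": 0.1965,"dz": 0,"ax": 0,"ay": 0,"az": 0,"claw": 15},
  {"dx": -0.0373,"dy": 0.1965,"dz": 0,"ax": 0,"ay": 0,"az": 0,"claw": 15},
  {"dx": -0.0125,"dy": 0.0655,"dz": 0,"ax": 0,"ay": 0,"az": 0,"claw": 15},
  {"dx": 0,"dy": 0,"dz": 0,"ax": 0,"ay": 0,"az": 0,"claw": 15},
  {"dx": 0,"dy": 0,"dz": 0,"ax": 0,"ay": 0,"az": 0,"claw": 15},
])

```text
time_s: 9.7
position: [0.5132, 0.2548, 0.2328]
ee_rot: [-0.148, 1.566, 0.147]
force: [-0.4, 0.8, -2.9]
gripper_width: 0.248
```

```bash
python3 - <<'E'
from fit import *
S=st(); s=arm.camera("scene"); t=arm.camera("top")
import pickle; pickle.dump((t,s,{k:S[k] for k in("position","ee_rot")}),open("cams2.pkl","wb"))
M=R.from_rotvec(S["ee_rot"]).as_matrix(); yaw=np.arctan2(M[1,2],M[0,2])-np.pi/2
p=S["position"]; z=p[2]-.1752
P=[(x,y,z) for x in np.linspace(.04,.16,13) for y in(-.006,.006)]
crop(s,330,130,430,240,6,"pics/g7s.png",T([p[0],p[1],yaw],P)); crop(t,180,200,280,260,7,"pics/g7t.png",T([p[0],p[1],yaw],P))
# nest position in tray frame from first top image
pt=[.5170,.2976,-.5195]
for nm,U,V in(("plain",175,195),("plain",240,238),("boss",245,100),("boss",310,145),("cradleL",252,120),("cradleL",197,195),("cradleR",308,155),("cradleR",250,233)):
    g=at(t,(U+.5)/5-.5+135,(V+.5)/5-.5+192,.012 if "cra" in nm else .03)[:2]-pt[:2]; c,sn=np.cos(pt[2]),np.sin(pt[2]); print(nm,(c*g[0]+sn*g[1]).round(4),(-sn*g[0]+c*g[1]).round(4))
E
```

```text
t 9.7 p [0.5132 0.2548 0.2328] jawyaw 0.1881 xax [-3.e-04 -4.e-04 -1.e+00] F [-0.4  0.8 -2.9] M [-0.01  0.06  0.01] w 21.8 q [ 0.44  0.6   1.84 -0.    0.71  0.25]
plain 0.0108 0.0472
plain 0.0107 0.0019
boss 0.0775 0.0467
boss 0.0761 0.0004
cradleL 0.0719 0.0429
cradleL 0.0188 0.0432
cradleR 0.0726 0.0039
cradleR 0.0172 0.0048
```

View pics/g7s.png

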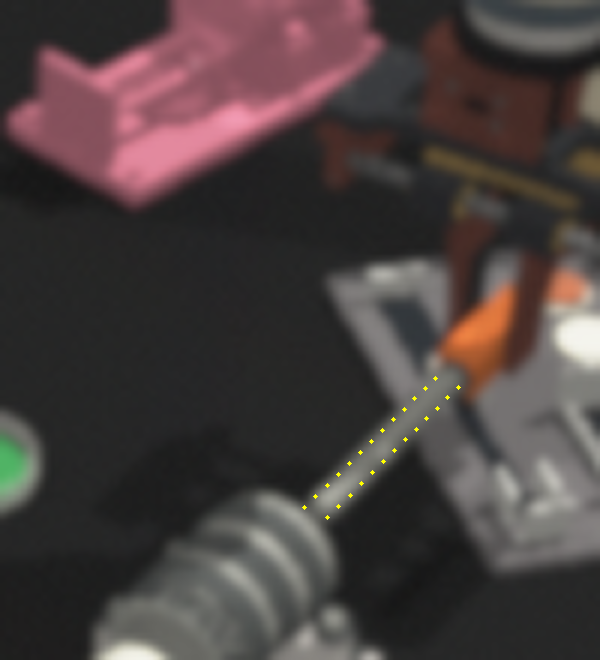

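View pics/g7t.png

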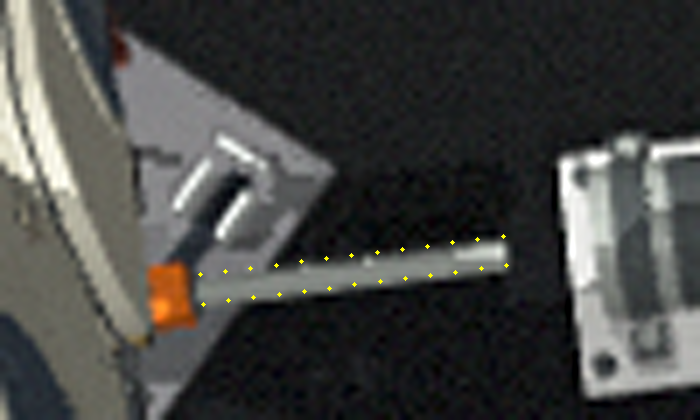

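```bash
python3 - <<'E'
from fit import *
import pickle; t,s=pickle.load(open("cams0.pkl","rb"))
L=np.linspace
Q=[(x,-.04+y,.022) for x in list(L(-.024,0,6))+list(L(.068,.092,6)) for y in(-.0085,.0085)]+[(x,-.04+y,z) for x,z in((-.1005,.018),(.1005,.024)) for y in(-.01,-.005,0,.005,.01)]+[(x,.026+y,.012) for x in L(.014,.074,9) for y in(-.0175,.0175)]+[(.044+x,.026+y,.03) for x in(-.032,.032) for y in(-.02,-.015,.015,.02)]+[(x,-.04+y,.004) for x in L(-.09,-.03,6) for y in(-.011,.011)]
Q2=[(x,-.04+y,.004) for x in L(.005,.065,6) for y in(-.006,.006)]
crop(t,145,200,220,290,8,"pics/tz_t.png",T([.5170,.2976,-.5195],Q+Q2))
crop(s,380,162,462,228,9,"pics/tz_s.png",T([.5176,.3016,-.515],Q+Q2))
crop(t,145,200,220,290,8,"pics/tz_t0.png")
E
```

```text
(no output)
```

View pics/tz_t.png

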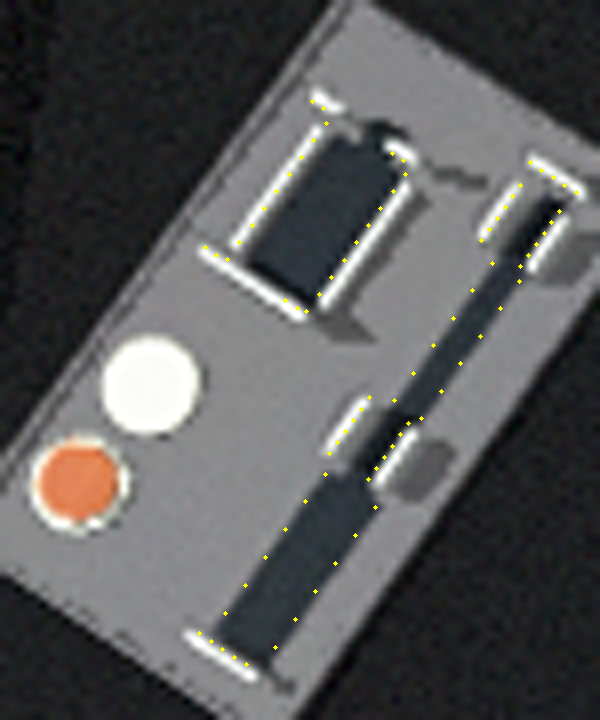

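View pics/tz_s.png

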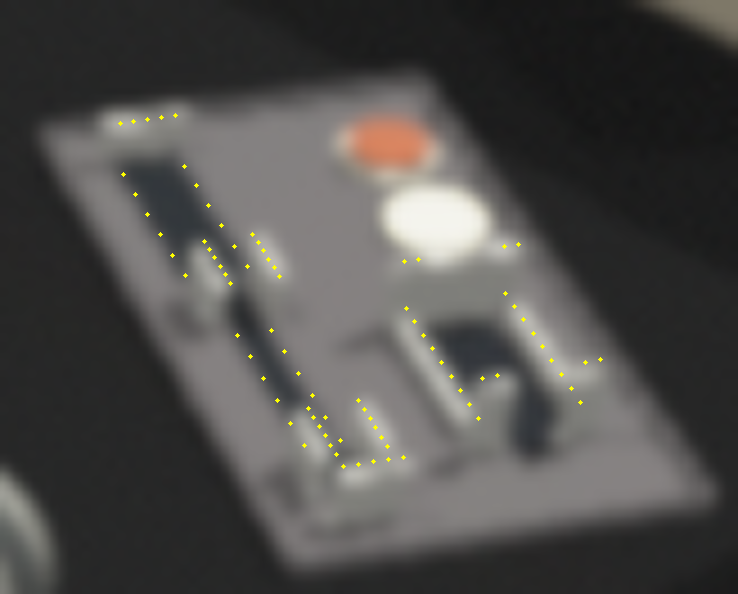

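```bash
python3 - <<'E'
from fit import *
import pickle; t,s=pickle.load(open("cams0.pkl","rb"))
def prof(c,p,xs,ys,z):
    im=cv2.cvtColor(c["pixels"],cv2.COLOR_RGB2GRAY).astype(np.float32)
    acc=[]
    for y in ys:
        q=proj(c,T(p,[(x,y,z) for x in xs])).astype(np.float32)
        acc.append(cv2.remap(im,q[:,0].reshape(1,-1),q[:,1].reshape(1,-1),cv2.INTER_LINEAR).mean())
    return np.array(acc)
def edges(ys,a,th):
    i=np.where((a[:-1]-th)*(a[1:]-th)<0)[0]; return [(round(float(1e3*(ys[k]+(th-a[k])/(a[k+1]-a[k])*(ys[k+1]-ys[k]))),1),'+' if a[k+1]>a[k] else '-') for k in i]
ys=np.arange(-.072,.072,.0005)
for nm,c,p in(("t",t,[.5170,.2976,-.5195]),("s",s,[.5176,.3016,-.515])):
    for lab,xs,z in(("handle",np.linspace(-.08,-.04,15),.004),("shaft",np.linspace(.012,.055,15),.004),("nest cradle",np.linspace(.03,.06,15),.012),("ribs2",np.linspace(.072,.088,8),.022),("ribs1",np.linspace(-.02,-.004,8),.022)):
        a=prof(c,p,xs,ys,z); print(nm,lab,"dark",edges(ys,a,80),"white",edges(ys,a,170 if nm=="t" else 155))
    xs2=np.arange(-.12,.12,.0005)
    f=lambda y,z:np.array([prof(c,p,[x],[yy],z)[0] if 0 else prof(c,p,[x],y,z).mean() for x in xs2])
    for lab,y,z in(("rodlow",np.linspace(-.047,-.033,6),.018),("rodhigh",np.linspace(-.047,-.033,6),.024),("nest",np.linspace(.036,.044,6),.03)):
        print(nm,lab,"x white",edges(xs2,f(y,z),170 if nm=="t" else 155))
E
```

```text
t handle dark [(-71.0, '+'), (-52.1, '-'), (-29.8, '+'), (70.4, '-')] white [(26.9, '+'), (57.8, '-')]
t shaft dark [(-70.8, '+'), (-46.1, '-'), (-35.7, '+'), (12.3, '-'), (40.4, '+'), (70.5, '-')] white [(6.3, '+'), (9.6, '-'), (45.0, '+'), (50.0, '-')]
t nest cradle dark [(-48.3, '-'), (-38.1, '+'), (9.2, '-'), (38.7, '+'), (67.6, '-')] white [(3.3, '+'), (7.3, '-'), (42.3, '+'), (47.1, '-')]
t ribs2 dark [(-48.0, '-'), (-39.0, '+'), (18.2, '-'), (25.4, '+'), (63.9, '-')] white [(-53.7, '+'), (-49.7, '-'), (-32.7, '+'), (-27.9, '-')]
t ribs1 dark [(-48.2, '-'), (-39.3, '+'), (63.7, '-')] white [(-53.8, '+'), (-49.9, '-'), (-32.9, '+'), (-27.9, '-')]
t rodlow x white [(-105.5, '+'), (-100.8, '-'), (100.4, '+'), (105.0, '-')]
t rodhigh x white [(-105.4, '+'), (-100.7, '-'), (99.6, '+'), (104.3, '-')]
t nest x white [(-96.7, '+'), (-88.9, '-'), (-71.4, '+'), (-63.8, '-'), (-55.1, '+'), (-22.0, '-'), (7.7, '+'), (13.1, '-'), (18.6, '+'), (54.2, '-'), (56.9, '+'), (62.5, '-'), (66.2, '+'), (68.6, '-'), (75.8, '+'), (81.0, '-')]
s handle dark [(-71.9, '+'), (-50.8, '-'), (-31.4, '+'), (71.3, '-')] white [(27.1, '+'), (60.5, '-')]
s shaft dark [(31.8, '-'), (38.1, '+'), (71.1, '-')] white [(7.0, '+'), (12.0, '-'), (46.1, '+'), (54.5, '-')]
s nest cradle dark [(-48.1, '-'), (-45.3, '+'), (13.0, '-'), (33.4, '+'), (65.3, '-')] white [(1.5, '+'), (6.7, '-'), (40.3, '+'), (49.0, '-')]
s ribs2 dark [(19.3, '-'), (26.8, '+'), (58.2, '-')] white [(-54.8, '+'), (-50.9, '-'), (-35.2, '+'), (-26.9, '-'), (-4.5, '+'), (0.1, '-')]
s ribs1 dark [(58.6, '-')] white [(-34.3, '+'), (-26.5, '-'), (11.0, '+'), (48.9, '-')]
s rodlow x white [(94.4, '+'), (101.8, '-')]
s rodhigh x white [(100.3, '+'), (107.8, '-')]
s nest x white [(-47.3, '+'), (-39.5, '-'), (-24.3, '+'), (18.3, '-'), (78.6, '+'), (82.5, '-')]
```

Rod unchanged in the grip (tip matches the prediction). Going above the slot with a 49.5° turn.

Emit:
move_arm([
  {"dx": 0,"dy": 0,"dz": 0.2,"ax": 0,"ay": 0,"az": 0,"claw": 15},
  {"dx": -0.047,"dy": 0.0258,"dz": 0.1,"ax": 0,"ay": 0,"az": 0.0551,"claw": 15},
  {"dx": -0.047,"dy": 0.0258,"dz": 0,"ax": 0,"ay": 0,"az": 0.0551,"claw": 15},
  {"dx": -0.047,"dy": 0.0258,"dz": 0,"ax": 0,"ay": 0,"az": 0.0551,"claw": 15},
  {"dx": -0.047,"dy": 0.0258,"dz": 0,"ax": 0,"ay": 0,"az": 0.0551,"claw": 15},
  {"dx": -0.047,"dy": 0.0258,"dz": 0,"ax": 0,"ay": 0,"az": 0.0551,"claw": 15},
  {"dx": -0.047,"dy": 0.0258,"dz": 0,"ax": 0,"ay": 0,"az": 0.0551,"claw": 15},
  {"dx": -0.047,"dy": 0.0258,"dz": 0,"ax": 0,"ay": 0,"az": 0.0551,"claw": 15},
  {"dx": -0.047,"dy": 0.0258,"dz": 0,"ax": 0,"ay": 0,"az": 0.0551,"claw": 15},
  {"dx": -0.047,"dy": 0.0258,"dz": 0,"ax": 0,"ay": 0,"az": 0.0551,"claw": 15},
  {"dx": -0.047,"dy": 0.0258,"dz": -0.15,"ax": 0,"ay": 0,"az": 0.0547,"claw": 15},
  {"dx": 0,"dy": 0,"dz": -0.15,"ax": 0,"ay": 0,"az": 0,"claw": 15},
])

```text
time_s: 11.0
position: [0.4429, 0.2931, 0.2331]
ee_rot: [-0.82, 1.409, 0.82]
force: [-1.0, 0.5, -1.6]
gripper_width: 0.249
```

Emit:
move_arm([
  {"dx": 0,"dy": 0,"dz": 0,"ax": 0,"ay": 0,"az": 0,"claw": 15},
  {"dx": 0,"dy": 0,"dz": 0,"ax": 0,"ay": 0,"az": 0,"claw": 15},
])

```text
time_s: 11.2
position: [0.4433, 0.293, 0.233]
ee_rot: [-0.818, 1.412, 0.818]
force: [0.4, 0.5, -1.7]
gripper_width: 0.247
```

```bash
python3 - <<'E'
from fit import *
S=st(); s=arm.camera("scene"); t=arm.camera("top")
M=R.from_rotvec(S["ee_rot"]).as_matrix(); yaw=np.arctan2(M[1,2],M[0,2])-np.pi/2
p=S["position"]; z=p[2]-.1752
P=[(x,y,z) for x in np.linspace(.04,.16,13) for y in(-.006,.006)]
crop(s,370,130,470,240,6,"pics/g8s.png",T([p[0],p[1],yaw],P)); crop(t,145,190,245,290,6,"pics/g8t.png",T([p[0],p[1],yaw],P))
E
```

```text
t 11.2 p [0.4433 0.293  0.233 ] jawyaw 1.0507 xax [-8.e-04 -6.e-04 -1.e+00] F [ 0.4  0.5 -1.7] M [0.04 0.06 0.04] w 21.7 q [ 0.56  0.55  1.93 -0.    0.66 -0.49]
```

View pics/g8s.png

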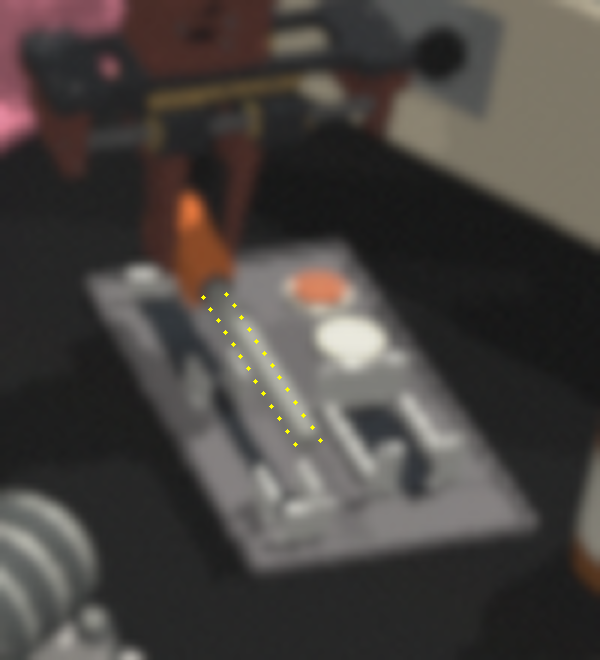

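View pics/g8t.png

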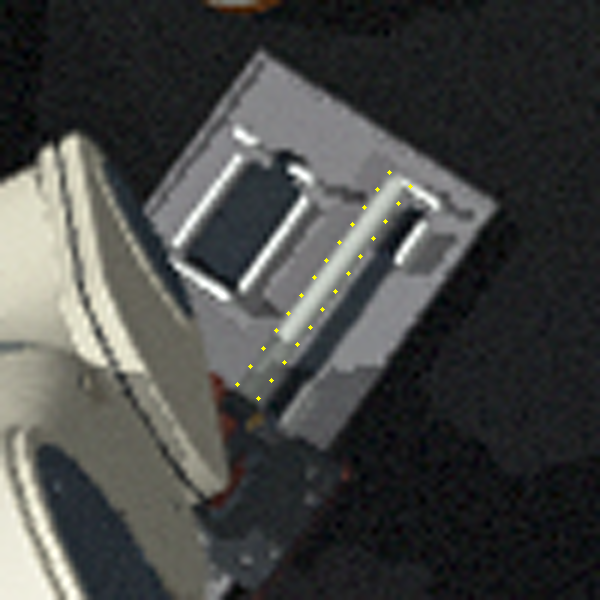

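Emit:
move_arm([
  {"dx": -0.003,"dy": 0.003,"dz": -0.1,"ax": 0,"ay": 0,"az": 0.001,"claw": 15},
  {"dx": 0,"dy": 0,"dz": -0.08,"ax": 0,"ay": 0,"az": 0,"claw": 15},
  {"dx": 0,"dy": 0,"dz": -0.04,"ax": 0,"ay": 0,"az": 0,"claw": 15},
  {"dx": 0,"dy": 0,"dz": -0.03,"ax": 0,"ay": 0,"az": 0,"claw": 15},
  {"dx": 0,"dy": 0,"dz": 0,"ax": 0,"ay": 0,"az": 0,"claw": 15},
])

```text
time_s: 11.8
position: [0.4422, 0.294, 0.1945]
ee_rot: [-0.821, 1.412, 0.821]
force: [-0.2, 0.3, -1.7]
gripper_width: 0.249
```

```bash
python3 - <<'E'
from fit import *
S=st(); s=arm.camera("scene"); t=arm.camera("top")
crop(s,370,140,450,230,7,"pics/g9s.png"); crop(t,160,190,235,265,8,"pics/g9t.png")
E
```

```text
t 11.8 p [0.4422 0.294  0.1945] jawyaw 1.0538 xax [-1.3e-03 -8.0e-04 -1.0e+00] F [-0.2  0.3 -1.7] M [ 0.01  0.03 -0.02] w 21.9 q [ 0.56  0.62  1.93 -0.    0.58 -0.49]
```

View pics/g9s.png

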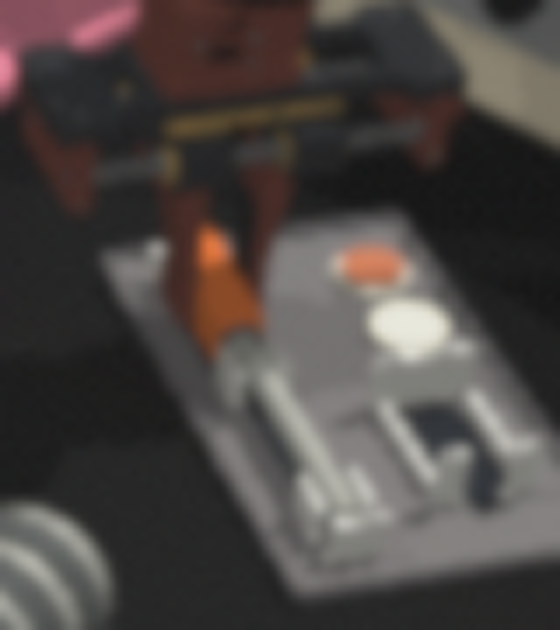

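View pics/g9t.png

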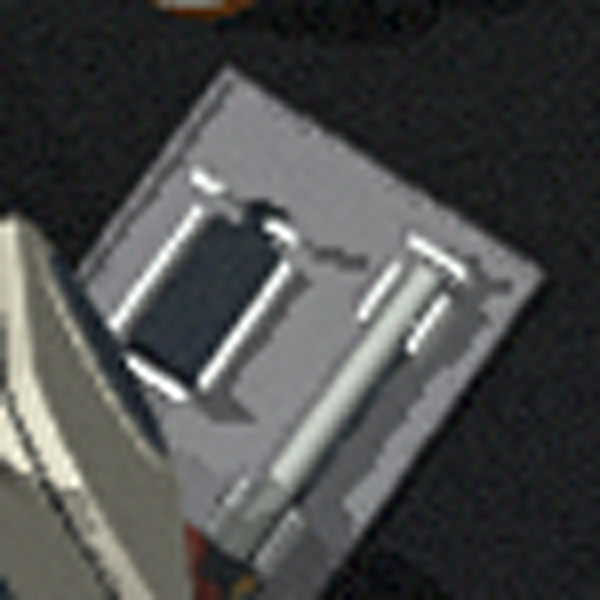

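The shaft lies centred between both rib pairs (top crop (360,380)) with no side force. Lowering the last 4 mm.

Emit:
move_arm([
  {"dx": 0,"dy": 0,"dz": -0.015,"ax": 0,"ay": 0,"az": 0,"claw": 15},
  {"dx": 0,"dy": 0,"dz": -0.012,"ax": 0,"ay": 0,"az": 0,"claw": 15},
  {"dx": 0,"dy": 0,"dz": 0,"ax": 0,"ay": 0,"az": 0,"claw": 15},
])

```text
time_s: 12.2
position: [0.4424, 0.2942, 0.1913]
ee_rot: [-0.82, 1.41, 0.82]
force: [-0.1, -1.7, -1.4]
gripper_width: 0.247
```

Emit:
move_arm([
  {"dx": 0,"dy": 0,"dz": -0.005,"ax": 0,"ay": 0,"az": 0,"claw": 15},
  {"dx": 0,"dy": 0,"dz": 0,"ax": 0,"ay": 0,"az": 0,"claw": 15},
])

```text
time_s: 12.4
position: [0.4425, 0.2942, 0.1906]
ee_rot: [-0.821, 1.41, 0.82]
force: [0.5, 0.2, -2.5]
gripper_width: 0.248
```

Emit:
move_arm([
  {"dx": 0,"dy": 0,"dz": -0.003,"ax": 0,"ay": 0,"az": 0,"claw": 15},
  {"dx": 0,"dy": 0,"dz": 0,"ax": 0,"ay": 0,"az": 0,"claw": 15},
])

```text
time_s: 12.6
position: [0.4425, 0.2942, 0.1902]
ee_rot: [-0.82, 1.41, 0.82]
force: [-0.8, 0.8, -1.7]
gripper_width: 0.249
```

Emit:
move_arm([
  {"dx": 0,"dy": 0,"dz": -0.003,"ax": 0,"ay": 0,"az": 0,"claw": 15},
  {"dx": 0,"dy": 0,"dz": 0,"ax": 0,"ay": 0,"az": 0,"claw": 15},
])

```text
time_s: 12.8
position: [0.4425, 0.2942, 0.1902]
ee_rot: [-0.82, 1.41, 0.82]
force: [-1.0, -0.3, 4.6]
gripper_width: 0.248
```

Contact with the floor (+6 N). Releasing, then lifting.

Emit:
move_arm([
  {"dx": 0,"dy": 0,"dz": 0,"ax": 0,"ay": 0,"az": 0,"claw": 26},
  {"dx": 0,"dy": 0,"dz": 0,"ax": 0,"ay": 0,"az": 0,"claw": 34},
  {"dx": 0,"dy": 0,"dz": 0,"ax": 0,"ay": 0,"az": 0,"claw": 42},
  {"dx": 0,"dy": 0,"dz": 0,"ax": 0,"ay": 0,"az": 0,"claw": 42},
  {"dx": 0,"dy": 0,"dz": 0.1,"ax": 0,"ay": 0,"az": 0,"claw": 42},
  {"dx": 0,"dy": 0,"dz": 0.25,"ax": 0,"ay": 0,"az": 0,"claw": 60},
  {"dx": 0,"dy": 0,"dz": 0.3,"ax": 0,"ay": 0,"az": 0,"claw": 60},
  {"dx": 0,"dy": 0,"dz": 0.3,"ax": 0,"ay": 0,"az": 0,"claw": 60},
])

```text
time_s: 13.6
position: [0.4421, 0.294, 0.3344]
ee_rot: [-0.821, 1.411, 0.821]
force: [0.3, 0.1, 0.3]
gripper_width: 0.675
```

```bash
python3 - <<'E'
from fit import *
S=st(); s=arm.camera("scene"); t=arm.camera("top")
import pickle; pickle.dump((t,s),open("cams3.pkl","wb"))
crop(s,370,150,470,240,6,"pics/g10s.png"); crop(t,130,190,235,295,5,"pics/g10t.png")
crop(t,285,205,345,255,10,"pics/ln_t.png");crop(s,310,225,380,295,8,"pics/ln_s.png")
E
```

```text
t 13.6 p [0.4421 0.294  0.3344] jawyaw 1.0537 xax [-4.e-04 -2.e-04 -1.e+00] F [0.3 0.1 0.3] M [ 0.03 -0.03 -0.03] w 59.4 q [ 0.56  0.38  1.89  0.    0.87 -0.49]
```

View pics/g10s.png

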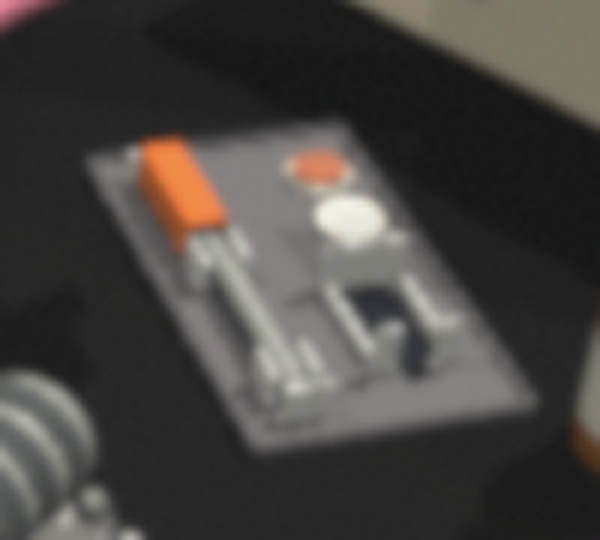

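View pics/g10t.png

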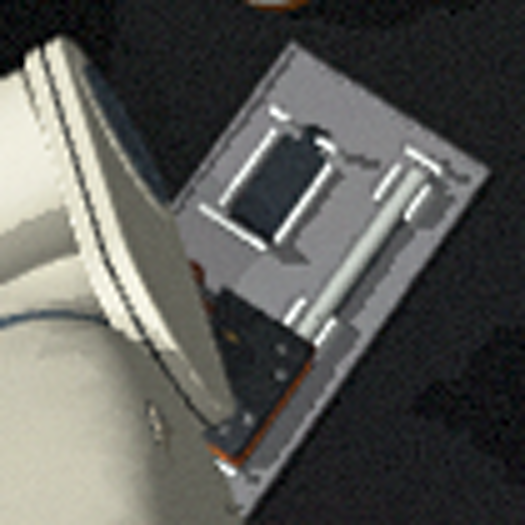

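View pics/ln_t.png

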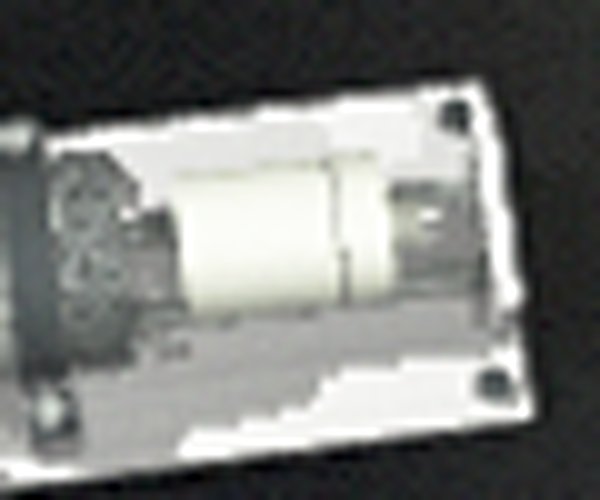

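View pics/ln_s.png

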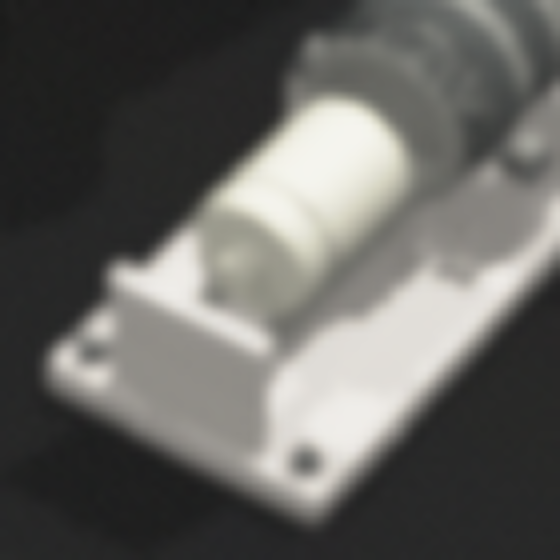

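```bash
python3 - <<'E'
from fit import *
import pickle; t,s=pickle.load(open("cams3.pkl","rb"))
l=at(t,285+17.6,205+24.3,.066); r=at(t,285+38.7,205+22.4,.066); m=(l+r)/2
print(l,r,np.hypot(*(r-l)[:2]),np.arctan2(*(r-l)[1::-1]),m)
a=-1.383
C=np.array([np.cos(a),np.sin(a)]);H=np.array([.5668,-.027])
e=m[:2]-H; print("holder x,y",e@C,e@[-C[1],C[0]])
for q in(.040,.0425,.045):
    o=H+C*q; P=[(x,.021*np.cos(u),.056+.021*np.sin(u)) for x in(-.029,.029) for u in np.linspace(0,6.28,30)]+[(.039,.007*np.cos(u),.056+.007*np.sin(u)) for u in np.linspace(0,6.28,12)]
    print(q,o)
    if q==.0425: crop(t,285,205,345,255,10,"pics/lo_t.png",T([*o,a],P)); crop(s,310,225,380,295,8,"pics/lo_s.png",T([*(o+[0,.003]),a],P))
E
```

```text
[ 0.56655068 -0.04242822  0.066     ] [ 0.57535699 -0.10023452  0.066     ] 0.05847323129446276 -1.4196169553217066 [ 0.57095384 -0.07133137  0.066     ]
holder x,y 0.04432743432705521 -0.004195615991884772
0.04 [ 0.57426778 -0.06629672]
0.0425 [ 0.57473451 -0.06875277]
0.045 [ 0.57520125 -0.07120881]
```

View pics/lo_t.png

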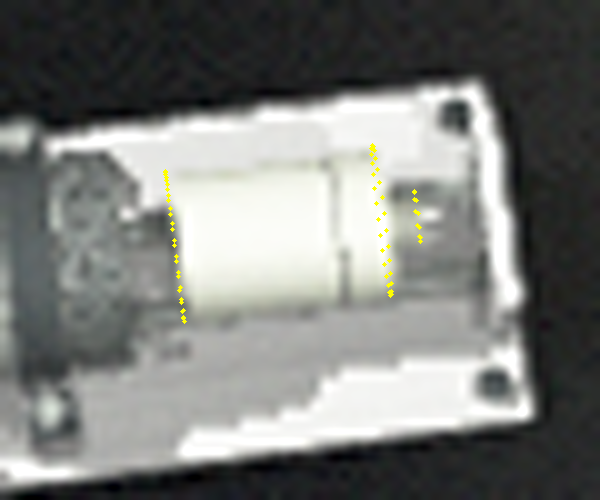

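View pics/lo_s.png

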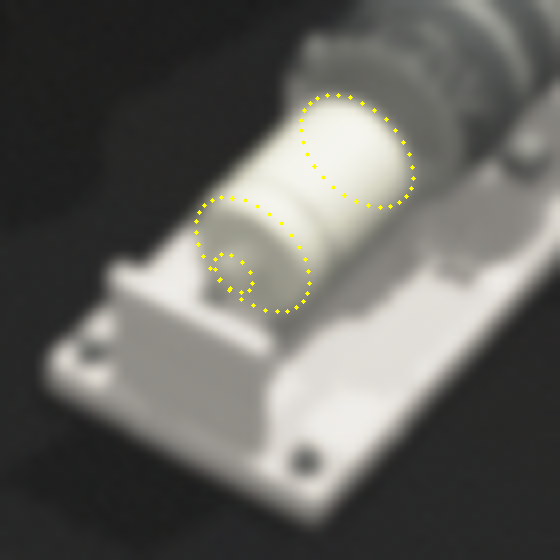

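```bash
python3 - <<'E'
from fit import *
import pickle; t,s=pickle.load(open("cams0.pkl","rb"))
print(at(t,325,150,.175),at(t,325,174,.0),at(s,404,322,0.0))
E
```

```text
[ 0.75780824 -0.09205895  0.175     ] [ 0.75418971 -0.09497763  0.        ] [ 0.79094892 -0.09992846  0.        ]
```

The rod is home, with the handle between its end rib and the shaft ribs. The liner is on the rails at about (0.576,-0.071), boss toward the stop. Moving over it.

Emit:
move_arm([
  {"dx": 0.0743,"dy": -0.2026,"dz": 0,"ax": 0,"ay": 0,"az": -0.0459,"claw": 64},
  {"dx": 0.0743,"dy": -0.2026,"dz": 0,"ax": 0,"ay": 0,"az": -0.0459,"claw": 64},
  {"dx": 0.0743,"dy": -0.2026,"dz": 0,"ax": 0,"ay": 0,"az": -0.0459,"claw": 64},
  {"dx": 0.0743,"dy": -0.2026,"dz": 0,"ax": 0,"ay": 0,"az": -0.0459,"claw": 64},
  {"dx": 0.0743,"dy": -0.2026,"dz": 0,"ax": 0,"ay": 0,"az": -0.0459,"claw": 64},
  {"dx": 0.0743,"dy": -0.2026,"dz": 0,"ax": 0,"ay": 0,"az": -0.0459,"claw": 64},
  {"dx": 0.0743,"dy": -0.2026,"dz": 0,"ax": 0,"ay": 0,"az": -0.0459,"claw": 64},
  {"dx": 0.0743,"dy": -0.2026,"dz": 0,"ax": 0,"ay": 0,"az": -0.0459,"claw": 64},
  {"dx": 0.0743,"dy": -0.2026,"dz": 0,"ax": 0,"ay": 0,"az": -0.0459,"claw": 64},
  {"dx": 0.0743,"dy": -0.2026,"dz": 0,"ax": 0,"ay": 0,"az": -0.0459,"claw": 64},
  {"dx": 0.0743,"dy": -0.2026,"dz": 0,"ax": 0,"ay": 0,"az": -0.0459,"claw": 64},
  {"dx": 0.0743,"dy": -0.2026,"dz": 0,"ax": 0,"ay": 0,"az": -0.0459,"claw": 64},
])

```text
time_s: 14.9
position: [0.5762, -0.0718, 0.3323]
ee_rot: [-0.146, 1.566, 0.146]
force: [0.5, -0.0, -1.2]
gripper_width: 0.725
```

Emit:
move_arm([
  {"dx": 0,"dy": 0,"dz": -0.1,"ax": 0,"ay": 0,"az": 0,"claw": 64},
  {"dx": 0,"dy": 0,"dz": -0.1,"ax": 0,"ay": 0,"az": 0,"claw": 64},
  {"dx": 0,"dy": 0,"dz": 0,"ax": 0,"ay": 0,"az": 0,"claw": 64},
])

```text
time_s: 15.2
position: [0.5746, -0.0696, 0.2995]
ee_rot: [-0.148, 1.571, 0.15]
force: [-0.3, 0.3, -0.1]
gripper_width: 0.727
```

```bash
python3 - <<'E'
from fit import *
S=st(); s=arm.camera("scene")
crop(s,290,170,410,300,5,"pics/g11s.png")
E
```

```text
t 15.2 p [ 0.5746 -0.0696  0.2995] jawyaw 0.1897 xax [-0.0056  0.001  -1.    ] F [-0.3  0.3 -0.1] M [-0.04  0.03 -0.06] w 64.0 q [-0.14  0.5   1.8   0.    0.85 -0.33]
```

View pics/g11s.png

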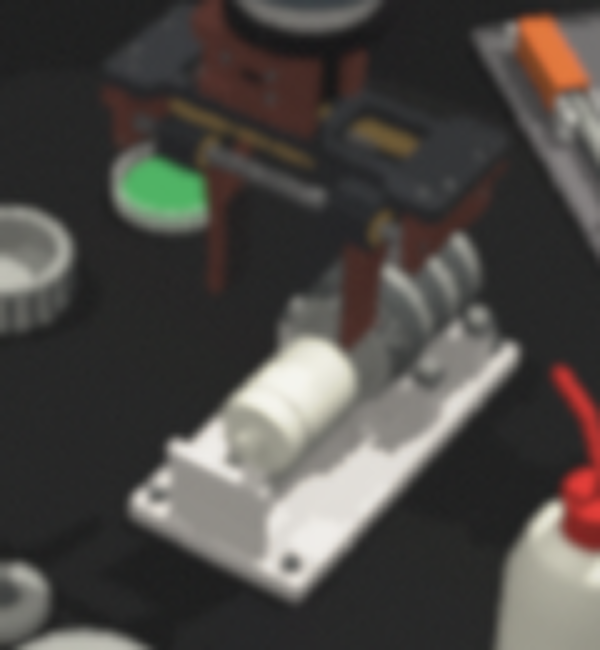

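Emit:
move_arm([
  {"dx": 0.006,"dy": -0.007,"dz": -0.15,"ax": 0,"ay": 0,"az": 0,"claw": 64},
  {"dx": 0,"dy": 0,"dz": -0.15,"ax": 0,"ay": 0,"az": 0,"claw": 64},
  {"dx": 0,"dy": 0,"dz": -0.12,"ax": 0,"ay": 0,"az": 0,"claw": 64},
  {"dx": 0,"dy": 0,"dz": -0.08,"ax": 0,"ay": 0,"az": 0,"claw": 64},
  {"dx": 0,"dy": 0,"dz": 0,"ax": 0,"ay": 0,"az": 0,"claw": 64},
])

```text
time_s: 15.75
position: [0.5764, -0.0707, 0.2259]
ee_rot: [-0.149, 1.568, 0.15]
force: [0.4, 0.3, 0.2]
gripper_width: 0.73
```

```bash
python3 - <<'E'
from fit import *
S=st(); s=arm.camera("scene")
crop(s,290,170,410,300,5,"pics/g12s.png")
E
```

```text
t 15.75 p [ 0.5764 -0.0707  0.2259] jawyaw 0.1899 xax [-2.9e-03  4.0e-04 -1.0e+00] F [0.4 0.3 0.2] M [-0.01  0.03  0.05] w 64.3 q [-0.14  0.61  1.82  0.    0.71 -0.33]
```

View pics/g12s.png

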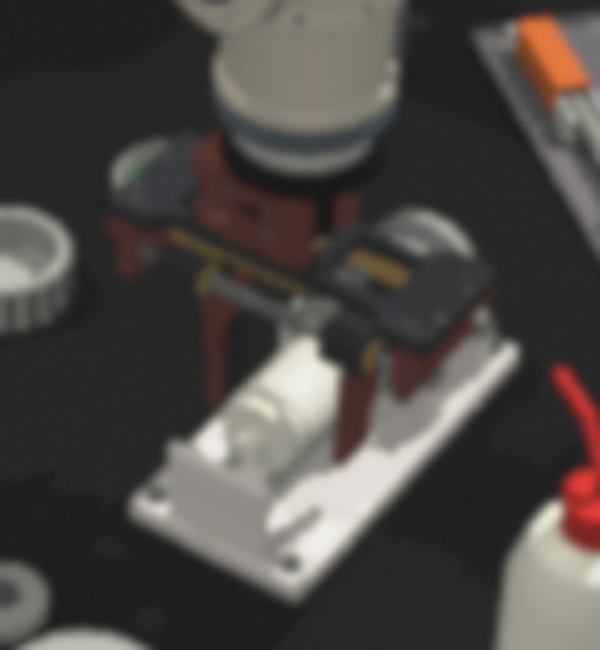

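Emit:
move_arm([
  {"dx": 0,"dy": 0,"dz": -0.01,"ax": 0,"ay": 0,"az": 0,"claw": 52},
  {"dx": 0,"dy": 0,"dz": 0,"ax": 0,"ay": 0,"az": 0,"claw": 46},
  {"dx": 0,"dy": 0,"dz": 0,"ax": 0,"ay": 0,"az": 0,"claw": 42},
  {"dx": 0,"dy": 0,"dz": 0,"ax": 0,"ay": 0,"az": 0,"claw": 35},
  {"dx": 0,"dy": 0,"dz": 0,"ax": 0,"ay": 0,"az": 0,"claw": 35},
  {"dx": 0,"dy": 0,"dz": 0,"ax": 0,"ay": 0,"az": 0,"claw": 35},
])

```text
time_s: 16.4
position: [0.5759, -0.0718, 0.2262]
ee_rot: [-0.148, 1.569, 0.148]
force: [-6.3, -2.0, 6.4]
gripper_width: 0.478
```

```bash
python3 - <<'E'
from fit import *
S=st()
E
```

```text
t 16.4 p [ 0.5759 -0.0718  0.2262] jawyaw 0.1888 xax [-3.3e-03 -2.0e-04 -1.0e+00] F [-6.3 -2.   6.4] M [-0.36  1.23  0.06] w 42.1 q [-0.14  0.61  1.82 -0.    0.71 -0.33]
```

```bash
python3 - <<'E'
from fit import *
import pickle; t,s=pickle.load(open("cams0.pkl","rb"))
crop(t,140,150,215,215,8,"pics/re_t.png",[(x,y,.14) for x,y in [(.70,.28),(.72,.28)]])
for c,u,v,z in((t,177,167,.14),(t,183,189,0),(s,481,226,0),(s,494,181,.14)): print(at(c,u,v,z))
E
```

```text
[0.70016794 0.30186016 0.14      ]
[0.68365859 0.3165783  0.        ]
[0.71993751 0.31882934 0.        ]
[0.71289634 0.33630899 0.14      ]
```

Emit:
move_arm([
  {"dx": 0,"dy": 0,"dz": 0.05,"ax": 0,"ay": 0,"az": 0,"claw": 35},
  {"dx": 0,"dy": 0,"dz": 0.1,"ax": 0,"ay": 0,"az": 0,"claw": 35},
  {"dx": 0,"dy": 0,"dz": 0.2,"ax": 0,"ay": 0,"az": 0,"claw": 35},
  {"dx": 0,"dy": 0,"dz": 0.25,"ax": 0,"ay": 0,"az": 0,"claw": 35},
  {"dx": 0,"dy": 0,"dz": 0.15,"ax": 0,"ay": 0,"az": 0,"claw": 35},
  {"dx": 0,"dy": 0,"dz": 0,"ax": 0,"ay": 0,"az": 0,"claw": 35},
])

```text
time_s: 17.0
position: [0.5785, -0.0717, 0.343]
ee_rot: [-0.149, 1.557, 0.146]
force: [0.9, -0.5, -1.3]
gripper_width: 0.473
```

View pics/re_t.png

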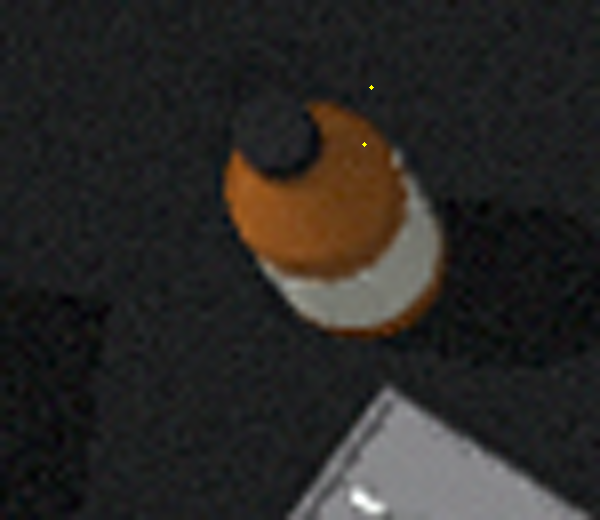

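Emit:
move_arm([
  {"dx": -0.004,"dy": 0.2052,"dz": 0,"ax": 0,"ay": 0,"az": 0.0458,"claw": 35},
  {"dx": -0.004,"dy": 0.2052,"dz": 0,"ax": 0,"ay": 0,"az": 0.0458,"claw": 35},
  {"dx": -0.004,"dy": 0.2052,"dz": 0,"ax": 0,"ay": 0,"az": 0.0458,"claw": 35},
  {"dx": -0.004,"dy": 0.2052,"dz": 0,"ax": 0,"ay": 0,"az": 0.0458,"claw": 35},
  {"dx": -0.004,"dy": 0.2052,"dz": 0,"ax": 0,"ay": 0,"az": 0.0458,"claw": 35},
  {"dx": -0.004,"dy": 0.2052,"dz": 0,"ax": 0,"ay": 0,"az": 0.0458,"claw": 35},
  {"dx": -0.004,"dy": 0.2052,"dz": 0,"ax": 0,"ay": 0,"az": 0.0458,"claw": 35},
  {"dx": -0.004,"dy": 0.2052,"dz": 0,"ax": 0,"ay": 0,"az": 0.0458,"claw": 35},
  {"dx": -0.004,"dy": 0.2052,"dz": 0,"ax": 0,"ay": 0,"az": 0.0458,"claw": 35},
  {"dx": -0.004,"dy": 0.2052,"dz": 0,"ax": 0,"ay": 0,"az": 0.0458,"claw": 35},
  {"dx": -0.004,"dy": 0.2052,"dz": 0,"ax": 0,"ay": 0,"az": 0.0458,"claw": 35},
  {"dx": -0.004,"dy": 0.2052,"dz": 0,"ax": 0,"ay": 0,"az": 0.0458,"claw": 35},
])

```text
time_s: 18.2
position: [0.5694, 0.299, 0.3374]
ee_rot: [-0.821, 1.411, 0.822]
force: [-0.2, -0.2, -1.4]
gripper_width: 0.473
```

Emit:
move_arm([
  {"dx": 0,"dy": 0,"dz": -0.2,"ax": 0,"ay": 0,"az": 0,"claw": 35},
  {"dx": 0,"dy": 0,"dz": -0.2,"ax": 0,"ay": 0,"az": 0,"claw": 35},
  {"dx": 0,"dy": 0,"dz": -0.15,"ax": 0,"ay": 0,"az": 0,"claw": 35},
  {"dx": 0,"dy": 0,"dz": 0,"ax": 0,"ay": 0,"az": 0,"claw": 35},
  {"dx": 0,"dy": 0,"dz": 0,"ax": 0,"ay": 0,"az": 0,"claw": 35},
])

```text
time_s: 18.7
position: [0.5698, 0.2978, 0.2553]
ee_rot: [-0.819, 1.412, 0.819]
force: [0.0, 0.3, -0.4]
gripper_width: 0.472
```

```bash
python3 - <<'E'
from fit import *
S=st(); s=arm.camera("scene"); t=arm.camera("top")
import pickle; pickle.dump((t,s,{k:S[k] for k in("position","ee_rot")}),open("cams4.pkl","wb"))
M=R.from_rotvec(S["ee_rot"]).as_matrix(); yaw=np.arctan2(M[1,2],M[0,2])-np.pi/2
p=S["position"]; z=p[2]-.1702
P=[(x,.021*np.cos(u),z+.021*np.sin(u)) for x in(-.029,.029) for u in np.linspace(0,6.28,30)]+[(.039,.007*np.cos(u),z+.007*np.sin(u)) for u in np.linspace(0,6.28,12)]
crop(s,375,120,475,240,6,"pics/g13s.png",T([p[0],p[1],yaw],P)); crop(t,140,170,240,270,6,"pics/g13t.png",T([p[0],p[1],yaw],P))
E
```

```text
t 18.7 p [0.5698 0.2978 0.2553] jawyaw 1.0519 xax [-1.2e-03 -5.0e-04 -1.0e+00] F [ 0.   0.3 -0.4] M [-0.03 -0.01  0.03] w 41.5 q [ 0.46  0.64  1.67  0.    0.84 -0.59]
```

View pics/g13s.png

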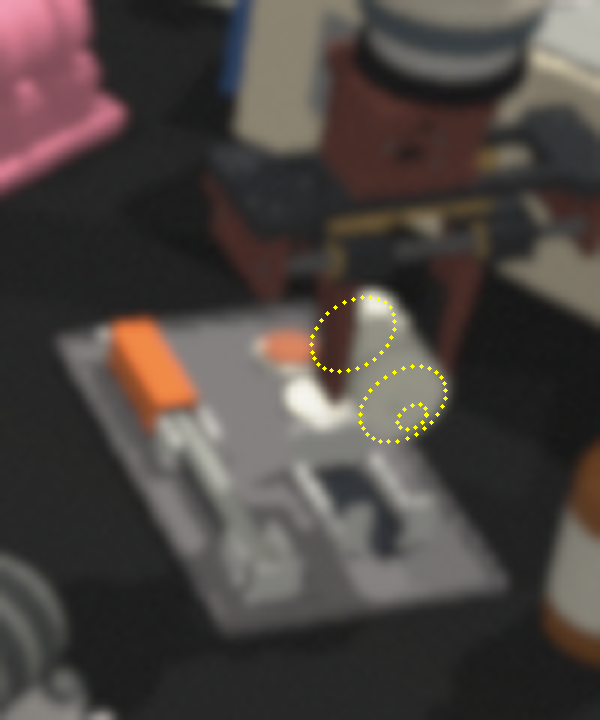

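View pics/g13t.png

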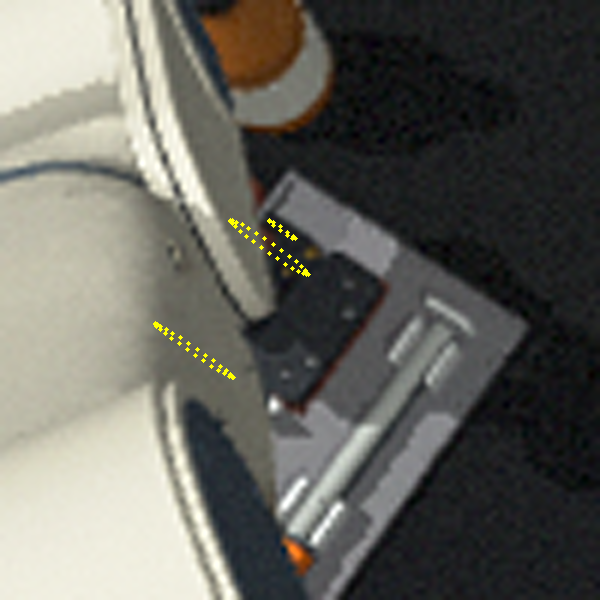

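```bash
python3 - <<'E'
from fit import *
import pickle; t,s,S=pickle.load(open("cams4.pkl","rb"))
crop(s,415,155,465,215,11,"pics/l0.png")
p=S["position"]; yaw=1.0519-np.pi/2; z=p[2]-.1702
P=[(x,.021*np.cos(u),z+.021*np.sin(u)) for x in(.029,) for u in np.linspace(0,6.28,40)]+[(.039,.007*np.cos(u),z+.007*np.sin(u)) for u in np.linspace(0,6.28,20)]
# scene bias from cams1 shaft / rod handle
def bright(c,roi,lo,hi):
    u0,v0,u1,v1=roi; im=c["pixels"][v0:v1,u0:u1].astype(float); return np.clip((im[...,0]-im[...,2]-15)/130,0,1)
t3,s3=pickle.load(open("cams3.pkl","rb"))
ro=(388,170,412,195)
H=[[(x,y,zz+.004) for x,y,zz in HANDLE]]
g=np.array([.4425,.2942]); a=-.518; o=g+.0625*np.array([np.cos(a),np.sin(a)])
def f(q): return np.abs(render(s3,[q[0]/100,q[1]/100,a],H,ro)-bright(s3,ro,0,0)).sum()
r=minimize(f,o*100,method="Nelder-Mead",options=dict(initial_simplex=np.array([o*100,o*100+[.5,0],o*100+[0,.5]])))
b=r.x/100-o; print("scene bias",b,r.fun)
crop(s,415,155,465,215,11,"pics/l1.png",T([p[0]+b[0],p[1]+b[1],yaw],P))
E
```

```text
scene bias [-0.00601159  0.00757306] 55.38898944193062
```

View pics/l0.png

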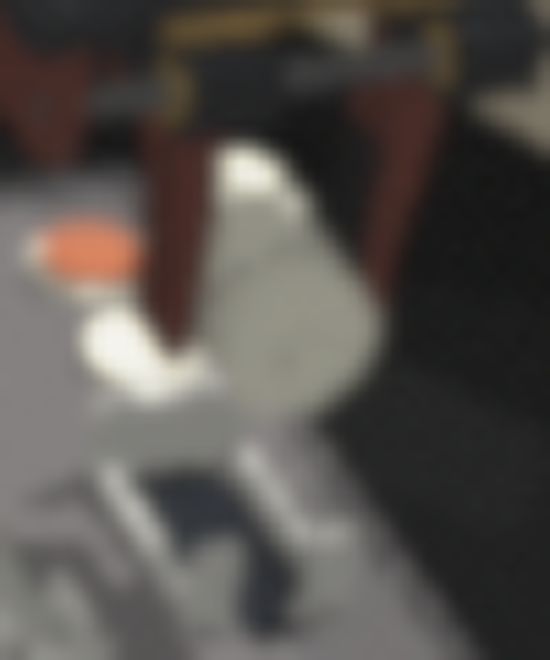

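View pics/l1.png

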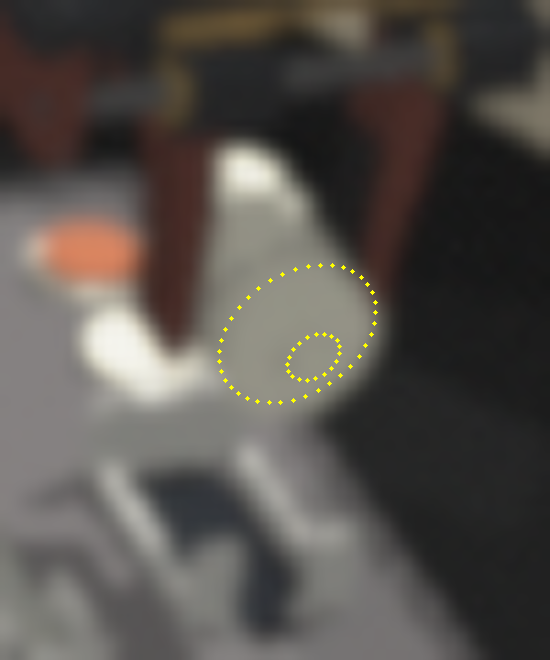

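Emit:
move_arm([
  {"dx": -0.003,"dy": -0.003,"dz": -0.1,"ax": 0,"ay": 0,"az": 0,"claw": 35},
  {"dx": 0,"dy": 0,"dz": -0.08,"ax": 0,"ay": 0,"az": 0,"claw": 35},
  {"dx": 0,"dy": 0,"dz": -0.05,"ax": 0,"ay": 0,"az": 0,"claw": 35},
  {"dx": 0,"dy": 0,"dz": 0,"ax": 0,"ay": 0,"az": 0,"claw": 35},
  {"dx": 0,"dy": 0,"dz": 0,"ax": 0,"ay": 0,"az": 0,"claw": 35},
])

```text
time_s: 19.3
position: [0.5694, 0.2973, 0.2208]
ee_rot: [-0.819, 1.412, 0.819]
force: [0.2, -0.3, -1.9]
gripper_width: 0.47
```

```bash
python3 - <<'E'
from fit import *
S=st(); s=arm.camera("scene")
crop(s,390,150,470,230,8,"pics/l2.png")
E
```

```text
t 19.3 p [0.5694 0.2973 0.2208] jawyaw 1.0518 xax [-6.e-04 -3.e-04 -1.e+00] F [ 0.2 -0.3 -1.9] M [ 0.01  0.   -0.05] w 41.4 q [ 0.46  0.69  1.68 -0.    0.78 -0.59]
```

View pics/l2.png

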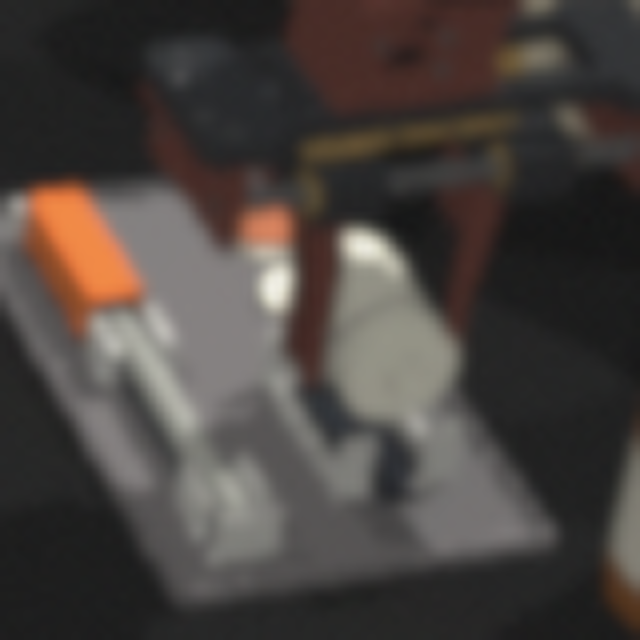

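Emit:
move_arm([
  {"dx": 0,"dy": 0,"dz": -0.03,"ax": 0,"ay": 0,"az": 0,"claw": 35},
  {"dx": 0,"dy": 0,"dz": -0.03,"ax": 0,"ay": 0,"az": 0,"claw": 35},
  {"dx": 0,"dy": 0,"dz": -0.03,"ax": 0,"ay": 0,"az": 0,"claw": 35},
  {"dx": 0,"dy": 0,"dz": 0,"ax": 0,"ay": 0,"az": 0,"claw": 35},
])

```text
time_s: 19.75
position: [0.5691, 0.2972, 0.2069]
ee_rot: [-0.819, 1.412, 0.819]
force: [-0.5, 0.1, -2.0]
gripper_width: 0.472
```

Emit:
move_arm([
  {"dx": 0,"dy": 0,"dz": -0.03,"ax": 0,"ay": 0,"az": 0,"claw": 35},
  {"dx": 0,"dy": 0,"dz": -0.025,"ax": 0,"ay": 0,"az": 0,"claw": 35},
  {"dx": 0,"dy": 0,"dz": 0,"ax": 0,"ay": 0,"az": 0,"claw": 35},
])

```text
time_s: 20.05
position: [0.5692, 0.2972, 0.1988]
ee_rot: [-0.819, 1.412, 0.819]
force: [0.5, 0.0, -1.1]
gripper_width: 0.473
```

Emit:
move_arm([
  {"dx": 0,"dy": 0,"dz": -0.01,"ax": 0,"ay": 0,"az": 0,"claw": 35},
  {"dx": 0,"dy": 0,"dz": 0,"ax": 0,"ay": 0,"az": 0,"claw": 35},
])

```text
time_s: 20.25
position: [0.5695, 0.2973, 0.1979]
ee_rot: [-0.819, 1.411, 0.819]
force: [-0.3, 0.2, -2.4]
gripper_width: 0.475
```

Emit:
move_arm([
  {"dx": 0,"dy": 0,"dz": -0.01,"ax": 0,"ay": 0,"az": 0,"claw": 35},
  {"dx": 0,"dy": 0,"dz": 0,"ax": 0,"ay": 0,"az": 0,"claw": 35},
])

```text
time_s: 20.45
position: [0.5694, 0.2973, 0.1964]
ee_rot: [-0.819, 1.411, 0.819]
force: [0.2, -0.6, -1.8]
gripper_width: 0.476
```

```bash
python3 - <<'E'
from fit import *
S=st(); s=arm.camera("scene")
crop(s,390,150,470,230,8,"pics/l3.png")
E
```

```text
t 20.45 p [0.5694 0.2973 0.1964] jawyaw 1.0518 xax [-1.e-04 -0.e+00 -1.e+00] F [ 0.2 -0.6 -1.8] M [-0.    0.02  0.01] w 41.9 q [ 0.46  0.72  1.68 -0.    0.74 -0.59]
```

View pics/l3.png

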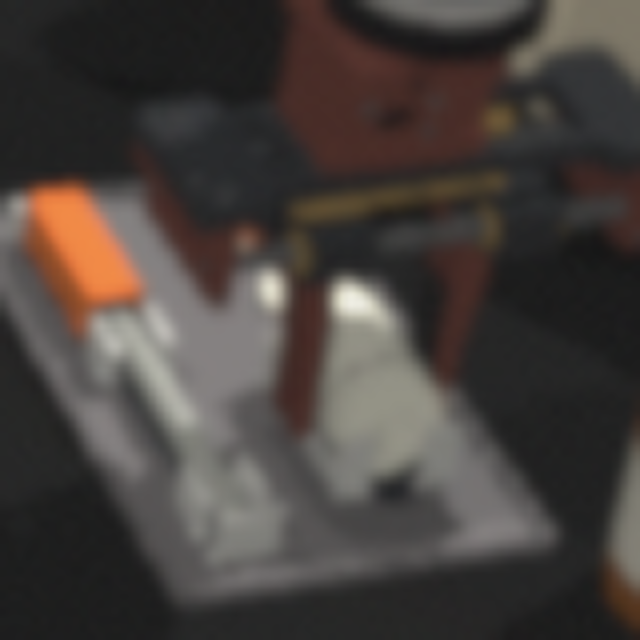

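Emit:
move_arm([
  {"dx": 0,"dy": 0,"dz": -0.005,"ax": 0,"ay": 0,"az": 0,"claw": 35},
  {"dx": 0,"dy": 0,"dz": 0,"ax": 0,"ay": 0,"az": 0,"claw": 35},
])

```text
time_s: 20.7
position: [0.5694, 0.2973, 0.1957]
ee_rot: [-0.819, 1.411, 0.819]
force: [0.2, -0.2, -2.0]
gripper_width: 0.473
```

Emit:
move_arm([
  {"dx": 0,"dy": 0,"dz": -0.004,"ax": 0,"ay": 0,"az": 0,"claw": 35},
  {"dx": 0,"dy": 0,"dz": 0,"ax": 0,"ay": 0,"az": 0,"claw": 35},
])

```text
time_s: 20.9
position: [0.5695, 0.2974, 0.1953]
ee_rot: [-0.819, 1.411, 0.819]
force: [-1.3, 0.0, 1.0]
gripper_width: 0.468
```

Contact at the expected height (TCP 0.1953 against 0.1952). Releasing, then retreating.

Emit:
move_arm([
  {"dx": 0,"dy": 0,"dz": -0.001,"ax": 0,"ay": 0,"az": 0,"claw": 44},
  {"dx": 0,"dy": 0,"dz": 0,"ax": 0,"ay": 0,"az": 0,"claw": 50},
  {"dx": 0,"dy": 0,"dz": 0,"ax": 0,"ay": 0,"az": 0,"claw": 58},
  {"dx": 0,"dy": 0,"dz": 0,"ax": 0,"ay": 0,"az": 0,"claw": 58},
  {"dx": 0,"dy": 0,"dz": 0.1,"ax": 0,"ay": 0,"az": 0,"claw": 58},
  {"dx": 0,"dy": 0,"dz": 0.25,"ax": 0,"ay": 0,"az": 0,"claw": 58},
  {"dx": 0,"dy": 0,"dz": 0.3,"ax": 0,"ay": 0,"az": 0,"claw": 58},
  {"dx": 0,"dy": 0,"dz": 0.3,"ax": 0,"ay": 0,"az": 0,"claw": 58},
  {"dx": -0.1,"dy": -0.25,"dz": 0.1,"ax": 0,"ay": 0,"az": 0,"claw": 58},
  {"dx": -0.1,"dy": -0.25,"dz": 0.1,"ax": 0,"ay": 0,"az": 0,"claw": 58},
  {"dx": -0.1,"dy": -0.25,"dz": 0.1,"ax": 0,"ay": 0,"az": 0,"claw": 58},
  {"dx": -0.1,"dy": -0.25,"dz": 0.1,"ax": 0,"ay": 0,"az": 0,"claw": 58},
])

```text
time_s: 22.1
position: [0.5085, 0.1461, 0.3992]
ee_rot: [-0.82, 1.41, 0.819]
force: [0.5, 0.5, -0.1]
gripper_width: 0.657
```

Emit:
move_arm([
  {"dx": -0.1,"dy": -0.25,"dz": 0,"ax": 0,"ay": 0,"az": 0,"claw": 58},
  {"dx": -0.1,"dy": -0.25,"dz": 0,"ax": 0,"ay": 0,"az": 0,"claw": 58},
  {"dx": -0.1,"dy": -0.25,"dz": 0,"ax": 0,"ay": 0,"az": 0,"claw": 58},
  {"dx": -0.1,"dy": -0.25,"dz": 0,"ax": 0,"ay": 0,"az": 0,"claw": 58},
  {"dx": 0,"dy": -0.25,"dz": 0,"ax": 0,"ay": 0,"az": 0,"claw": 58},
  {"dx": 0,"dy": 0,"dz": 0,"ax": 0,"ay": 0,"az": 0,"claw": 58},
])

```text
time_s: 22.7
position: [0.4489, -0.0431, 0.3987]
ee_rot: [-0.817, 1.411, 0.814]
force: [-0.6, 0.5, 0.3]
gripper_width: 0.668
```

```bash
python3 - <<'E'
from fit import *
S=st(); s=arm.camera("scene"); t=arm.camera("top")
import pickle; pickle.dump((t,s),open("cams5.pkl","wb"))
crop(s,375,150,475,240,6,"pics/e_s.png"); crop(t,140,190,230,300,6,"pics/e_t.png"); crop(t,0,0,640,480,1,"pics/e_full.png"); crop(s,0,0,640,480,1,"pics/e_fs.png")
E
```

```text
t 22.7 p [ 0.4489 -0.0431  0.3987] jawyaw 1.0479 xax [ 0.0019 -0.001  -1.    ] F [-0.6  0.5  0.3] M [-0.   -0.05  0.01] w 58.8 q [-0.12  0.17  2.01 -0.    0.96 -1.17]
```

View pics/e_s.png

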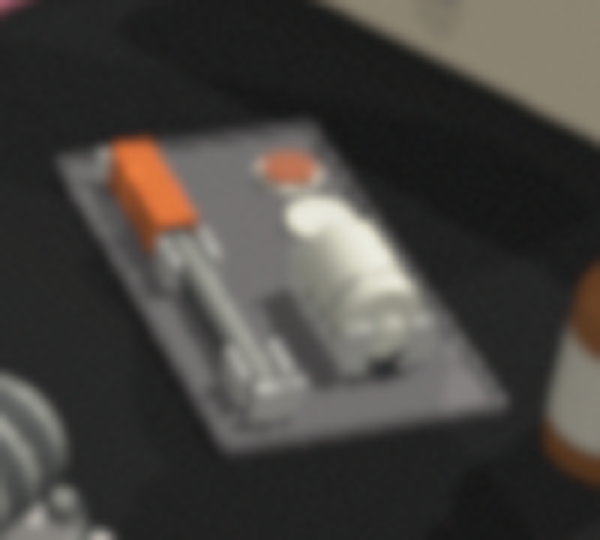

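View pics/e_t.png

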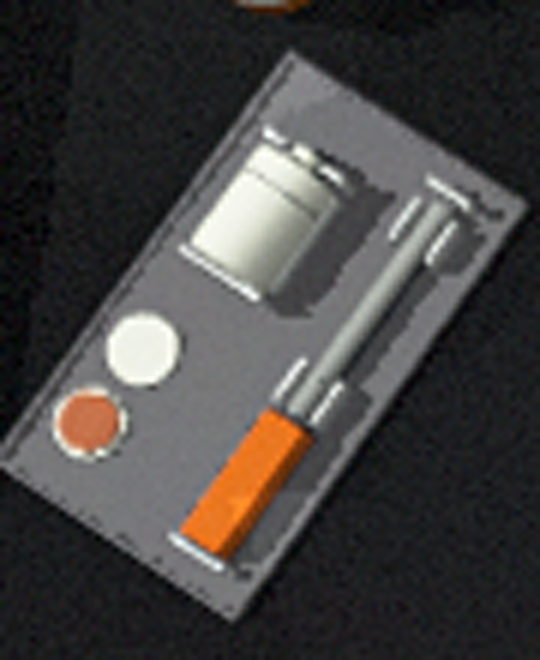

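View pics/e_full.png

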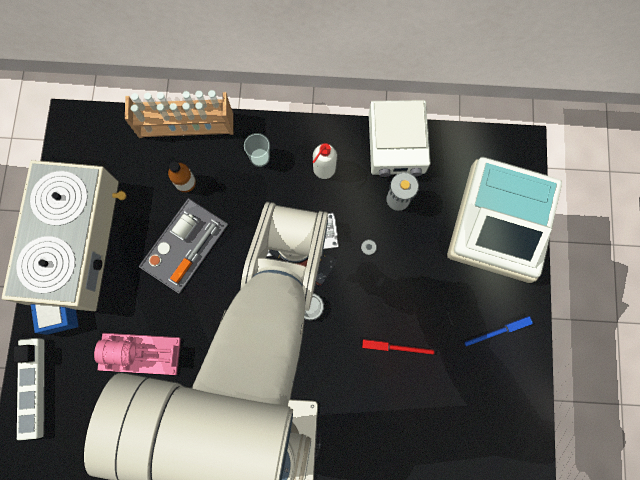

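```bash
python3 - <<'E'
from fit import *
import pickle; t,s=pickle.load(open("cams5.pkl","rb")); t0,s0=pickle.load(open("cams0.pkl","rb"))
for nm,a,b,roi in(("disc",t,t0,(358,236,380,258)),("vessel",t,t0,(384,170,420,212)),("wash",t,t0,(308,140,340,182)),("beaker",t,t0,(240,130,274,170)),("reagent",t,t0,(165,158,198,195)),("cap",s,s0,(272,205,308,240)),("dish",s,s0,(308,192,340,220)),("pink",t,t0,(92,330,184,378)),("red",t,t0,(355,332,440,360))):
    u0,v0,u1,v1=roi
    A,B=[cv2.cvtColor(x["pixels"][v0:v1,u0:u1],cv2.COLOR_RGB2GRAY).astype(np.float32) for x in(a,b)]
    print(nm,"shift px",np.round(cv2.phaseCorrelate(B,A)[0],2))
st()
E
```

```text
disc shift px [ 0.   -0.01]
vessel shift px [0.08 0.44]
wash shift px [-0.02  0.49]
beaker shift px [ 0.11 -0.06]
reagent shift px [ 0.06 -0.01]
cap shift px [0.02 0.08]
dish shift px [-0.13 -0.06]
pink shift px [0.06 0.08]
red shift px [ 0.11 -0.09]
t 22.8 p [ 0.4493 -0.0407  0.3984] jawyaw 1.0495 xax [ 1.4e-03  1.0e-04 -1.0e+00] F [0.6 0.  0.8] M [ 0.03  0.02 -0.02] w 58.1 q [-0.12  0.17  2.01  0.    0.96 -1.17]
```

View pics/e_fs.png

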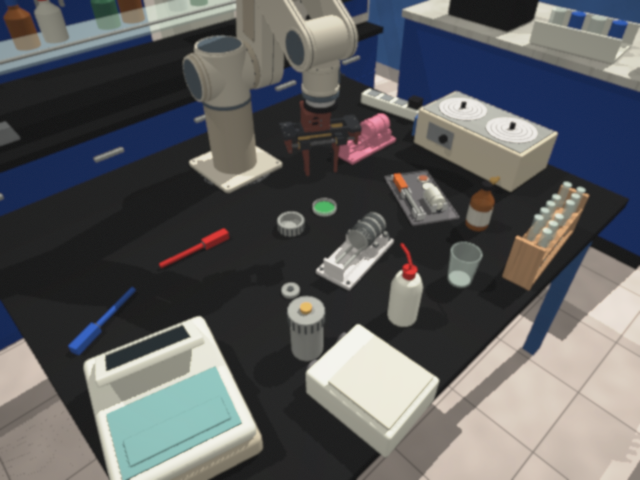

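```bash
python3 - <<'E'
from bench import arm
print(arm.hand_in())
E
```

```text
the job is handed in; nothing more can be done
None
```

The job is done and handed in at about 23 s. The ejector rod pushed the liner out of the shell onto the rails, and both parts now lie in their places in the kit tray.

- **Push:** The orange-handled rod went through the hole cleanly and moved the liner with 7.4 N when read near the start. The liner came right out of the mouth onto the rails.
- **Rod:** I lowered it into its slot, tip to the tray's +x, until it touched the floor at the expected height, then let go. The last top picture shows the shaft between both pairs of side ribs and the handle inside its end rib.
- **Liner:** I set it down in the nest, boss to the tray's +x, with contact at the expected height (0.1953 m against 0.1952 m), then let go. The last pictures show it between the end ribs with the boss in the notch.
- **Bystanders:** Comparing pictures before and after, the disc, beaker, reagent bottle, cap, dish, pink holder and red rod moved less than 0.2 px. The blue rod I only checked by eye.

Checks that disagreed:
- **Vessel and wash bottle:** The comparison showed shifts of about 0.45 px. The arm never came near either, so I put this down to lighting.
- **Cameras:** The two cameras disagreed by about 4 mm in y, so I used the top view corrected by the arm's own position.
- **Rod position in the scene view:** One fit of the handle there was too poor to use, so I discarded it. The contact height and the last top picture are what support the rod's final place.

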